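Roll test of spare mixer rollers

ROBOT

A 6-joint arm with a two-finger parallel gripper is mounted at the origin on a cart in front of the work surface, level with it; the furniture and walls round the work are solid. World frame = base frame: x ahead of the robot, y to its left, z up, the work surface at z = 0. Lengths are in m, angles in rad, forces in N, time in s.
With the tool pointing down it reaches from about 0.375 to 0.925 m from the base axis. Payload 5.7 kg.
Tool frame: the origin (TCP) lies at the very end of the fingers, on their centre line; the grasp point (between the pads) lies 19 mm behind it; z points along the fingers, y is the line along which they close (so a half turn about z gives the same grasp; the last joint's range is limited). The gripper opens to 85 mm and grips with 20 to 120 N. Pads are 22 mm wide; open, the fingers measure 114 mm over their backs; the gripper's body (76 mm by 85 mm) begins 54 mm behind the grasp point. The pads swing forward as they close: fully open they stand 13 mm farther back than shut.
Start: joints at [-1.386, 0.359, 1.51, -0, 1.272, -0.115], TCP at [0.177, -0.573, 0.231] pointing down, gripper open.
Joint ranges: [-2.97, 2.97], [-1.01, 2.36], [0.21, 2.38], [-0.96, 4.11], [0.2, 2.71], [-2.98, 2.98]. Speed limits (rad/s): [2.39, 2.39, 3.14, 3.14, 3.14, 3.14].

INTERFACE

Orientations are given as a 3x3 rotation matrix whose columns are the frame's x, y, z axes.
In Python, from plant import arm gives the robot as it stands.
- The arm moves only by the tool drive_tool, never from a script. Its argument "motion" is a list of rows, each an object of numbers: "rx", "ry", "rz": the turn, a rotation vector about the tool's x, y, z in units of 6 degrees (1.0 is 6 degrees); "tx", "ty", "tz": the shift along the tool's x, y, z in units of 30 mm (1.0 is 30 mm); "gripper": the opening, from 0 (shut) to 1 (fully open). A call has 1 to 12 rows; each row is the pose to reach, as a shift and turn from the pose commanded when the call began, along the tool's axes at that moment; what a row does not reach only later rows make up. A row lasts 1/12 s, in which the tool goes at most 41.7 mm and 7.16 degrees, less where a joint would pass 70% of its speed; a pose out of reach is approached as far as the arm can. A call with a gripper value outside its range is refused whole. The fingers move at their own pace and stop on an object; "grip_force" is the grip in N (left out, the last holds). Time passes only in rows, so rows that repeat a pose let the fingers close. It gives the time, the measured TCP pose, the force, the opening and the grip force at its end, in the units of the state.
- arm.state(): the state, without advancing time (a new reading comes with each control period).
- arm.grab_frame(name): name is "scene" or "top"; returns a dict with "image" (420x560x3 uint8, red, green, blue), "intrinsics" (3x3 intrinsics, pixels), "k1" (the pictures are not rectified: a ray, as slopes to the right and down, at radius r is drawn at 1 + k1 r^2 times it, then the intrinsics apply), "xyz" and "rotation" of the camera in the world. Camera axes: x right, y up, looking along -z (the intrinsics and any distortion apply to the point x, -y, -z); pixel columns grow to the right and rows downward; lengths in m; the calibration is good to about 2 mm. A picture is of the moment at which its call begins. There is no depth.
- arm.hand_in(): hands the job in; it is judged then, once.
The state is a dict: "t": time; "joint_positions": joint angles; "qvel": joint speeds; "joint_efforts": joint torques, N m; "ee_pos": TCP position; "ee_rot": TCP orientation; "contact_force": force on the tool from outside, world axes, zero at the start; "moment": the same for the moment, N m; "gripper_width": opening from 0.0 (shut) to 1.0 (fully open); "grasp_force": force on a finger pad.
Only numpy, scipy, OpenCV 4.12 (cv2) and the standard library are available. Lean on these libraries where they do the work, as an engineer would, in place of code of your own. Each camera call takes 0.05 s, during which the arm holds its last target. There are 200 camera calls.

TASK

One of the three spare rollers in the blue rack is worn flat underneath: find it by a roll test: set each one down gently, not dropped, across the white ramp above its red line, with the side that was underneath in the rack still underneath, and let it go. The two sound rollers must roll down into the catch at the foot by themselves and stay there; the worn one stays where it was put: leave it a moment to be sure, then lift it off and lay it in the red tray. Leave the beaker, bottle and timer behind the ramp alone.

Things in the scene. Friction and masses are not known exactly. Their poses are not given: they have to be found in the camera images.
- ramp: Fixed test ramp and catch. Origin on the table below the ramp's foot line, mid-width; z up, y points downhill (level). The white plate rises from the foot line towards -y, 220 mm along the slope, 152 mm wide between rails 14 mm high; a thin red line crosses it 110 mm up the slope. Its tilt is 10.5 to 19.5 degrees, differs at each start and is not measured: feel for the surface. It is stiff.
- foot_line (a point): Middle of the foot line, where the ramp plate is hinged: on the white surface, 34 mm above the table, at y=0 of the ramp. Axes as the ramp's. At 165 mm up the slope the surface lies 30 to 55 mm higher than this point.
- catch_floor (a point): On the white floor of the catch, 50 mm downhill of the foot line. The floor goes on falling at 11 degrees to a padded end stop whose face is 101 mm from the foot line; stop and side walls are 64 mm high above the table, 152 mm between the side walls.
- roller_a: One of three like-looking rollers: grey sleeve 40 mm diameter, 94 mm long (110 mm with the stubs), 0.1-0.25 kg. Origin mid-axis, x along the roller, z up in the rack. Either sound (round) or worn (a flat 4 mm deep, 24 mm wide along its underside as racked); two are sound, one worn; name and place do not tell. Let go on the ramp, a worn one stays on its flat, a sound one rolls off within 2 s.
- roller_b: One of three like-looking rollers: grey sleeve 40 mm diameter, 94 mm long (110 mm with the stubs), 0.1-0.25 kg. Origin mid-axis, x along the roller, z up in the rack. Either sound (round) or worn (a flat 4 mm deep, 24 mm wide along its underside as racked); two are sound, one worn; name and place do not tell. Let go on the ramp, a worn one stays on its flat, a sound one rolls off within 2 s.
- roller_c: One of three like-looking rollers: grey sleeve 40 mm diameter, 94 mm long (110 mm with the stubs), 0.1-0.25 kg. Origin mid-axis, x along the roller, z up in the rack. Either sound (round) or worn (a flat 4 mm deep, 24 mm wide along its underside as racked); two are sound, one worn; name and place do not tell. Let go on the ramp, a worn one stays on its flat, a sound one rolls off within 2 s.
- rack: Blue plastic rack, fixed, 110 x 280 mm. Origin under its centre on the table. Three places side by side along its y axis, 92 mm apart (y = -92, 0, 92 mm); in each a roller lies along the rack's x axis on two V saddles 36 mm either side of its middle, axis 44 mm above the table; the middle of the roller is free for fingers, the base below is 6 mm thick.
- scrap_tray: Red open tray for worn rollers, fixed, 170 (x) x 150 (y) x 34 mm high, walls and floor 4 mm; origin at the centre of its underside on the table.
- beaker: Clear plastic beaker, 56 mm across, 62 mm high, loose bystander; origin under its centre.
- oil_bottle: Small bottle with white cap, 44 mm across, 95 mm high, loose bystander; origin under its centre.
- timer: White timer with grey and red buttons, 58 x 62 x 17 mm, loose bystander; origin under its centre.

How it is judged:
On the way:
1. a roller (the worn one) has been let go above the red line of the ramp and stays there untouched for half a second (((y of roller_a in the frame of ramp between -0.225 and -0.09 m and x of roller_a in the frame of ramp between -0.08 and 0.08 m and contact force between roller_a and ramp above 0.2 N and angle between the x axis of roller_a and the x axis of ramp, either way round below 0.35 rad and linear speed of roller_a below 0.03 m/s and contact force between the fingers and roller_a below 0.05 N) or (y of roller_b in the frame of ramp between -0.225 and -0.09 m and x of roller_b in the frame of ramp between -0.08 and 0.08 m and contact force between roller_b and ramp above 0.2 N and angle between the x axis of roller_b and the x axis of ramp, either way round below 0.35 rad and linear speed of roller_b below 0.03 m/s and contact force between the fingers and roller_b below 0.05 N) or (y of roller_c in the frame of ramp between -0.225 and -0.09 m and x of roller_c in the frame of ramp between -0.08 and 0.08 m and contact force between roller_c and ramp above 0.2 N and angle between the x axis of roller_c and the x axis of ramp, either way round below 0.35 rad and linear speed of roller_c below 0.03 m/s and contact force between the fingers and roller_c below 0.05 N))), for 0.5 s.
At the end, for the whole second after the job is handed in: The two sound rollers lie at rest in the catch (centres 15 to 115 mm past the foot line, lower than 75 mm), the worn roller lies flat inside the red tray (centre within its walls, lower than 40 mm), all released (linear speed of each of roller_a, roller_b, roller_c below 0.03 m/s and contact force between the fingers and roller_a below 0.05 N and contact force between the fingers and roller_b below 0.05 N and contact force between the fingers and roller_c below 0.05 N and ((x of roller_a in the frame of scrap_tray between -0.08 and 0.08 m and y of roller_a in the frame of scrap_tray between -0.07 and 0.07 m and height (world z) of roller_a below 0.04 m and y of roller_c in the frame of ramp between 0.015 and 0.115 m and x of roller_c in the frame of ramp between -0.03 and 0.03 m and height (world z) of each of roller_c, roller_b below 0.075 m and y of roller_b in the frame of ramp between 0.015 and 0.115 m and x of roller_b in the frame of ramp between -0.03 and 0.03 m) or (x of roller_b in the frame of scrap_tray between -0.08 and 0.08 m and y of roller_b in the frame of scrap_tray between -0.07 and 0.07 m and height (world z) of roller_b below 0.04 m and y of roller_a in the frame of ramp between 0.015 and 0.115 m and x of roller_a in the frame of ramp between -0.03 and 0.03 m and height (world z) of each of roller_a, roller_c below 0.075 m and y of roller_c in the frame of ramp between 0.015 and 0.115 m and x of roller_c in the frame of ramp between -0.03 and 0.03 m) or (x of roller_c in the frame of scrap_tray between -0.08 and 0.08 m and y of roller_c in the frame of scrap_tray between -0.07 and 0.07 m and height (world z) of roller_c below 0.04 m and y of roller_b in the frame of ramp between 0.015 and 0.115 m and x of roller_b in the frame of ramp between -0.03 and 0.03 m and height (world z) of each of roller_b, roller_a below 0.075 m and y of roller_a in the frame of ramp between 0.015 and 0.115 m and x of roller_a in the frame of ramp between -0.03 and 0.03 m))); the robot touches nothing.
It fails at once if a roller is dropped or thrown (falls free more than about 4 mm) ((linear speed of roller_a above 0.28 m/s and contact force between roller_a and anything else below 0.01 N and height (world z) of roller_a above 0.075 m) or (linear speed of roller_b above 0.28 m/s and contact force between roller_b and anything else below 0.01 N and height (world z) of roller_b above 0.075 m) or (linear speed of roller_c above 0.28 m/s and contact force between roller_c and anything else below 0.01 N and height (world z) of roller_c above 0.075 m)).
It fails at once if a held roller is pressed on the ramp with more than 45 N ((contact force between roller_a and ramp above 45 N and contact force between the fingers and roller_a above 1 N) or (contact force between roller_b and ramp above 45 N and contact force between the fingers and roller_b above 1 N) or (contact force between roller_c and ramp above 45 N and contact force between the fingers and roller_c above 1 N)).
It fails at once if a roller is touched by the fingers on the ramp more than about 20 mm below the red line, or in the catch: it must roll there by itself ((contact force between the fingers and roller_a above 0.3 N and y of roller_a in the frame of ramp between -0.085 and 0.12 m and x of roller_a in the frame of ramp between -0.09 and 0.09 m and height (world z) of roller_a below 0.1 m) or (contact force between the fingers and roller_b above 0.3 N and y of roller_b in the frame of ramp between -0.085 and 0.12 m and x of roller_b in the frame of ramp between -0.09 and 0.09 m and height (world z) of roller_b below 0.1 m) or (contact force between the fingers and roller_c above 0.3 N and y of roller_c in the frame of ramp between -0.085 and 0.12 m and x of roller_c in the frame of ramp between -0.09 and 0.09 m and height (world z) of roller_c below 0.1 m)).
It fails at once if the beaker, bottle or timer is moved more than 20 mm (distance of any of beaker, oil_bottle, timer from where it was at the start of the episode above 0.02 m).
It also fails if it takes over 72 s, if anything falls off the work surface, if the arm or the gripper's body presses on something with over 40 N, if the wrist force passes 120 N, or if a joint passes its speed limit or range.

## Working session

There is one attempt and no reset: what is moved stays moved. The work goes in short steps, Python scripts to look and compute and a tool call to move; the robot and the scene stay as the last step left them, time stands still between calls to the robot, and variables do not carry over. Pictures are saved under pics/ and viewed, at most 10 in all, crops included, and the job is handed in when it is done.

Besides the shell and the picture viewer there is one more tool, called as a command line: name --argument value ..., lists and objects as JSON in quotes. drive_tool: Moves the arm, as the interface text tells. Its arguments: {"type":"object","properties":{"motion":{"type":"array"},"grip_force":{"type":"number"}},"required":["motion"]}

```bash
mkdir -p pics; cat > h.py <<'E'
import numpy as np, cv2
from plant import arm
def grab(n,save=None):
    f=arm.grab_frame(n)
    if save: cv2.imwrite('pics/'+save,cv2.cvtColor(f['image'],cv2.COLOR_RGB2BGR))
    return f
def ray(f,uv):
    K=np.array(f['intrinsics'],float); D=np.array([f['k1'],0,0,0,0],float)
    p=cv2.undistortPoints(np.array(uv,float).reshape(-1,1,2),K,D).reshape(-1,2)
    d=np.c_[p[:,0],-p[:,1],-np.ones(len(p))]@np.array(f['rotation']).T
    return np.array(f['xyz']),d
def onz(f,uv,z):
    o,d=ray(f,uv); return o+d*((z-o[2])/d[:,2])[:,None]
def proj(f,P):
    q=(np.array(P,float).reshape(-1,3)-f['xyz'])@np.array(f['rotation']); q=q*[1,-1,-1]
    return cv2.projectPoints(q,np.zeros(3),np.zeros(3),np.array(f['intrinsics'],float),np.array([f['k1'],0,0,0,0],float))[0].reshape(-1,2)
E
python3 - <<'E'
from h import *
import pickle
np.set_printoptions(precision=3,suppress=True)
for n in('top','scene'):
    f=grab(n,n+'0.png'); pickle.dump(f,open(n+'0.pkl','wb')); print(n,f['xyz'],f['rotation'],f['intrinsics'],f['k1'])
print(arm.state())
E
```

```text
top [0.531 0.037 1.267] [[ 0.016  0.998 -0.06 ]
 [-1.     0.016  0.   ]
 [ 0.001  0.06   0.998]] [[410.794   0.    277.001]
 [  0.    410.794 209.987]
 [  0.      0.      1.   ]] 0.02992789370088633
scene [0.197 0.926 0.848] [[-0.909  0.272 -0.316]
 [-0.417 -0.554  0.721]
 [ 0.021  0.787  0.617]] [[474.341   0.    275.284]
 [  0.    474.341 211.37 ]
 [  0.      0.      1.   ]] -0.09889176527834798
{'t': 0.1, 'joint_positions': array([-1.386,  0.359,  1.511, -0.   ,  1.272, -0.115]), 'qvel': array([ 0.001,  0.   , -0.005, -0.002, -0.001, -0.002]), 'joint_efforts': array([ -0.001, -52.866, -27.935,  -0.   ,   0.005,   0.   ]), 'ee_pos': array([ 0.177, -0.573,  0.231]), 'ee_rot': array([[ 0.955,  0.295, -0.   ],
       [ 0.295, -0.955,  0.002],
       [ 0.   , -0.002, -1.   ]]), 'contact_force': array([-0.094, -0.67 ,  1.227]), 'moment': array([ 0.027, -0.025,  0.023]), 'grasp_force': 0.0, 'gripper_width': 0.993930181146652}
```

View pics/top0.png

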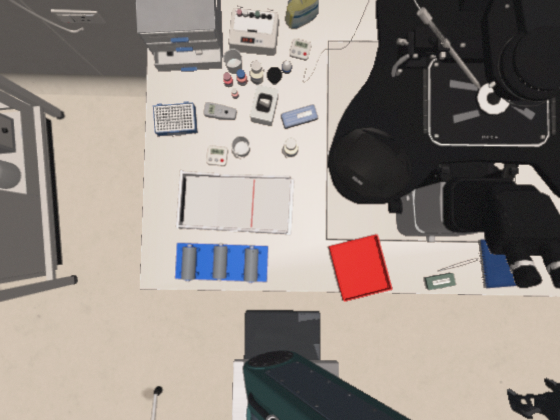

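View pics/scene0.png

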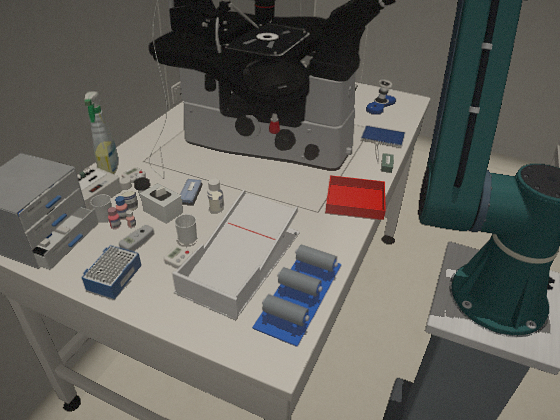

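The top view shows the ramp at cols 180–293, rows 175–233 (catch on the left, which is +y; red line near col 253). The blue rack is at (222,262) with rollers at cols 189, 220 and 251, the red tray is at (360,267), and the beaker, bottle and timer are near row 150. The scene view shows the same layout.

```bash
python3 - <<'E'
from h import *
import pickle
np.set_printoptions(precision=4,suppress=True)
T=pickle.load(open('top0.pkl','rb'));S=pickle.load(open('scene0.pkl','rb'))
def masks(f):
    h=cv2.cvtColor(f['image'],cv2.COLOR_RGB2HSV);H,s,v=cv2.split(h)
    red=((H<8)|(H>172))&(s>110)&(v>70); blue=(H>100)&(H<125)&(s>150)&(v>90)
    return red,blue
def comps(m,lo):
    n,l,st,c=cv2.connectedComponentsWithStats(m.astype(np.uint8),connectivity=8)
    return [(st[i],c[i],l==i) for i in range(1,n) if st[i][4]>lo]
for n,f in(('top',T),('scene',S)):
    r,b=masks(f)
    for nm,m in(('red',r),('blue',b)):
        for st,c,_ in comps(m,25): print(n,nm,st,c)
# tray & rack in top
r,b=masks(T)
def big(m): return max(comps(m,25),key=lambda q:q[0][4])[2]
pts=lambda m: np.argwhere(m)[:,::-1].astype(np.float32)
def rectw(m,z):
    P=onz(T,pts(m),z)[:,:2].astype(np.float32); return cv2.minAreaRect(P)
print('tray',rectw(big(r),.02)); print('rack',rectw(big(b),.006))
# rollers: grey inside rack hull
hull=cv2.convexHull(pts(big(b)).astype(np.int32)); hm=np.zeros(b.shape,np.uint8);cv2.fillConvexPoly(hm,hull,1)
hs=cv2.cvtColor(T['image'],cv2.COLOR_RGB2HSV)
g=(hs[...,1]<70)&(hm>0)
for st,c,m in comps(g,100): print('roller',st,onz(T,[c],.05),rectw(m,.05))
# ramp red line: in the top
for n,f,box in(('top',T,(240,170,265,240)),('scene',S,(215,210,290,250))):
    x0,y0,x1,y1=box; h=f['image'][y0:y1,x0:x1].astype(int); m=(h[...,0]-h[...,1:].max(-1))>35
    p=np.argwhere(m)[:,::-1]+[x0,y0]; 
    k=1 if n=='top' else 0
    a,bb=p[p[:,k].argmin()],p[p[:,k].argmax()]; print(n,'line',len(p),a,bb,p.mean(0))
E
python3 -c "
import cv2
a=cv2.imread('pics/top0.png')[165:245,170:305];b=cv2.imread('pics/scene0.png')[180:320,165:305]
cv2.imwrite('pics/c1.png',cv2.resize(a,None,fx=5.9,fy=5.9,interpolation=2));cv2.imwrite('pics/c2.png',cv2.resize(b,None,fx=4.2,fy=4.2,interpolation=2))"
```

```text
top red [ 329  235   63   67 2942] [359.9388 267.5574]
top blue [482 241  33  46 677] [496.4668 269.1329]
top blue [176 244  11  34 181] [179.0773 259.5359]
top blue [193 244  22  35 586] [203.8874 260.9676]
top blue [224 245  25  35 596] [235.2483 262.1661]
top blue [254 246  13  35 294] [261.8197 262.9456]
scene red [269 121  11  13 111] [274.0901 127.0991]
scene red [ 325  175   61   45 2215] [356.0912 197.2492]
scene red [108 214  11  12  51] [112.8235 217.6667]
scene red [228 223  47  17  49] [251.1429 230.8163]
scene blue [386  96   9   5  27] [389.9259  97.8889]
scene blue [367 102  17   9  78] [375.1667 106.1154]
scene blue [334 264   7  11  32] [336.4062 268.3125]
scene blue [274 270  59  58 420] [309.4881 297.4929]
scene blue [253 312  51  34 493] [276.2596 331.4097]
tray ((0.4372318387031555, -0.2159402072429657), (0.17340455949306488, 0.15379507839679718), 14.940823554992676)
rack ((0.4578794538974762, -0.6325168013572693), (0.13960973918437958, 0.07801371067762375), 8.376727104187012)
top line 99 [253 180] [251 226] [252.3535 203.101 ]
scene line 56 [228 223] [275 239] [251.5179 230.9643]
```

View pics/c1.png

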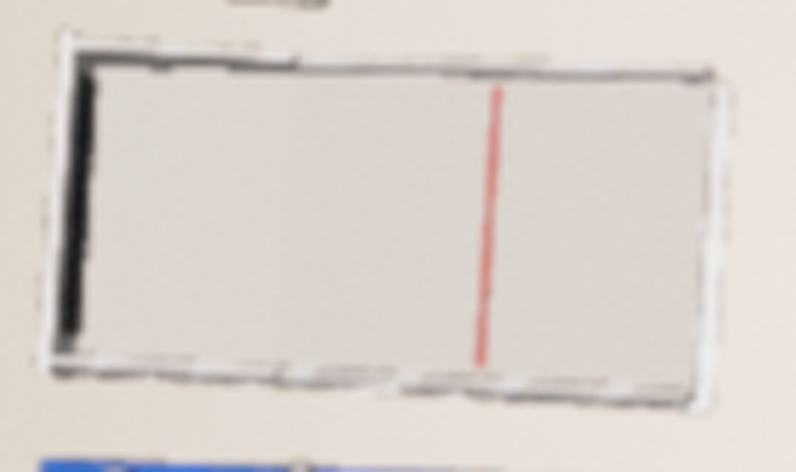

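View pics/c2.png

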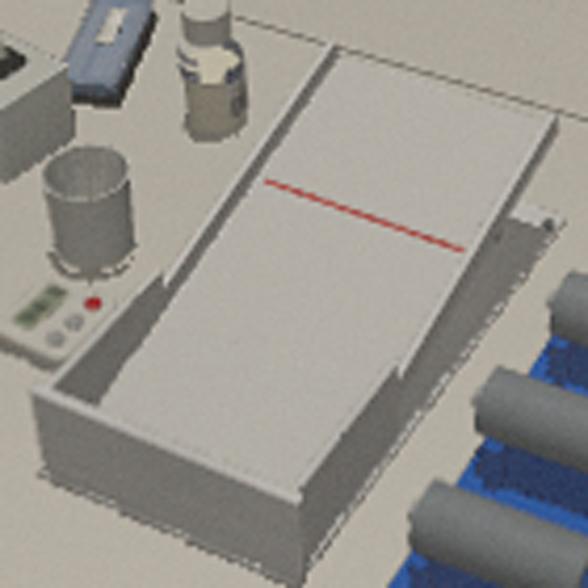

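The ramp crops show the red line running from (254.2,179.9) to (251.5,226.9) in top, and from (228.1,223.1) to (275.2,239.5) in scene. The catch's black stop pad is at the left end.

```bash
python3 - <<'E'
from h import *
import pickle
np.set_printoptions(precision=4,suppress=True)
T=pickle.load(open('top0.pkl','rb'));S=pickle.load(open('scene0.pkl','rb'))
h=cv2.cvtColor(T['image'],cv2.COLOR_RGB2HSV);H,s,v=cv2.split(h)
b=(H>100)&(H<125)&(s>130)&(v>80); b[:, 300:]=0;b[:235]=0
p=np.argwhere(b)[:,::-1].astype(np.float32)
W=onz(T,p,.006)[:,:2].astype(np.float32); print('rack',cv2.minAreaRect(W))
hm=np.zeros(b.shape,np.uint8);cv2.fillConvexPoly(hm,cv2.convexHull(p.astype(np.int32)),1)
g=((hm>0)&~b).astype(np.uint8); g=cv2.morphologyEx(g,cv2.MORPH_OPEN,np.ones((5,5)))
n,l,st,c=cv2.connectedComponentsWithStats(g)
for i in range(1,n):
    q=np.argwhere(l==i)[:,::-1]; print('grey',st[i],cv2.minAreaRect(onz(T,q,.05)[:,:2].astype(np.float32)),onz(T,[c[i]],.05))
def tri(a,c):
    o1,d1=ray(T,[a]);o2,d2=ray(S,[c]);d1=d1[0];d2=d2[0]
    x=np.linalg.lstsq(np.c_[d1,-d2],o2-o1,rcond=None)[0]; A=o1+x[0]*d1;B=o2+x[1]*d2
    return (A+B)/2,np.linalg.norm(A-B)
c1=lambda u,v:(u/5.9+170-.4,v/5.9+165-.4); c2=lambda u,v:(u/4.2+165-.4,v/4.2+180-.4)
for nm,a,c in(('lineF',c1(497,88),c2(265,181)),('lineN',c1(481,365),c2(463,250)),('stopFtop',c1(66,36),c2(35,390)),('stopNtop',c1(45,368),c2(300,495)),('topF',c1(713,72),c2(335,46)),('topN',c1(700,405),c2(557,118))):
    print(nm,tri(a,c))
st=onz(T,[c1(95,70),c1(80,330)],.05); print('padface ~z.05',st)
st=onz(T,[c1(66,36),c1(45,368)],.064); print('stop outer top',st)
E
```

```text
rack ((0.4454955458641052, 0.20310942828655243), (0.27524155378341675, 0.10548143833875656), 88.85114288330078)
grey [181 243  15  36 467] ((0.4509938657283783, 0.2954939007759094), (0.1025717705488205, 0.0409950315952301), 1.6686996221542358) [[0.4476 0.2945 0.05  ]]
grey [213 244  14  36 458] ((0.4495195150375366, 0.20301233232021332), (0.10239039361476898, 0.03824281692504883), 1.379562258720398) [[0.4486 0.203  0.05  ]]
grey [244 246  14  35 450] ((0.4464704692363739, 0.11174117028713226), (0.09946484863758087, 0.03825296089053154), 1.0946038961410522) [[0.4434 0.1112 0.05  ]]
lineF (array([0.6916, 0.1058, 0.062 ]), np.float64(0.001152831271597033))
lineN (array([0.5535, 0.1112, 0.0629]), np.float64(5.2109603893056945e-05))
stopFtop (array([0.7145, 0.3213, 0.0647]), np.float64(0.00042078215391760216))
stopNtop (array([0.5482, 0.326 , 0.0665]), np.float64(0.0010212626865252331))
topF (array([ 0.6972, -0.0009,  0.0944]), np.float64(0.0001975320790693025))
topN (array([0.5372, 0.0038, 0.0931]), np.float64(0.0038399092332767233))
padface ~z.05 [[0.6995 0.3096 0.05  ]
 [0.5682 0.3133 0.05  ]]
stop outer top [[0.7144 0.3213 0.064 ]
 [0.5487 0.3268 0.064 ]]
```

```bash
cat >> h.py <<'E'
from scipy.spatial.transform import Rotation as R
def pose(heading,tilt=0):
    # heading of tool x in deg (world z); tilt deg: tool z = -(ramp normal)
    a=np.radians(heading); x=np.array([np.cos(a),np.sin(a),0]); yd=np.array([-np.sin(a),np.cos(a),0])
    t=np.radians(tilt); z=-(yd*np.sin(t)+np.array([0,0,np.cos(t)]))
    return np.c_[x,np.cross(z,x),z]
def rel(P,M,s=None):
    s=s or arm.state(); A=np.array(s['ee_rot'])
    return np.round(A.T@(np.array(P)-s['ee_pos'])/.03,3), np.round(R.from_matrix(A.T@M).as_rotvec()/np.radians(6),3)
E
python3 - <<'E'
from h import *
M=pose(-1.3)
for P in [(.20,-.40,.231),(.33,-.28,.231),(.42,-.1,.231),(.447,.111,.2)]: print(P,*rel(P,M))
E
```

```text
(0.2, -0.4, 0.231) [ 2.43  -5.272 -0.007] [-1.600e-02  1.000e-03  3.079e+00]
(0.33, -0.28, 0.231) [ 7.751e+00 -7.814e+00 -1.000e-03] [-1.600e-02  1.000e-03  3.079e+00]
(0.42, -0.1, 0.231) [ 1.2389e+01 -1.2661e+01  8.0000e-03] [-1.600e-02  1.000e-03  3.079e+00]
(0.447, 0.111, 0.2) [ 15.326 -19.113   1.052] [-1.600e-02  1.000e-03  3.079e+00]
```

drive_tool --motion '[{"tx": 0.6,"ty": -1.3,"tz": 0,"gripper": 1},{"tx": 1.2,"ty": -2.6},{"tx": 1.8,"ty": -3.9},{"tx": 2.4,"ty": -5.2},{"tx": 3.5,"ty": -5.7,"rz": 0.5},{"tx": 4.5,"ty": -6.2,"rz": 1.0},{"tx": 5.6,"ty": -6.7,"rz": 1.6},{"tx": 6.7,"ty": -7.3,"rz": 2.2},{"tx": 7.7,"ty": -7.8,"rz": 2.8},{"tx": 8.6,"ty": -8.8,"rz": 3.0},{"tx": 9.5,"ty": -9.7,"rz": 3.08},{"tx": 10.4,"ty": -10.7,"rz": 3.08}]'

```text
$.motion[0]: bad value
```

```bash
python3 - <<'E'
from h import *
M=pose(-1.3); s=arm.state(); print(s['t'],s['ee_pos'],s['contact_force'],s['joint_positions'])
for P in [(.42,-.1,.2),(.447,.111,.14),(.447,.111,.029)]: print(P,*rel(P,M))
E
```

```text
0.1 [ 0.1770511  -0.57263502  0.23052793] [-0.09444381 -0.66967954  1.2269598 ] [-1.38613795e+00  3.59435574e-01  1.51134563e+00 -2.46975556e-06
  1.27248541e+00 -1.15101246e-01]
(0.42, -0.1, 0.2) [ 12.389 -12.659   1.041] [-1.600e-02  1.000e-03  3.079e+00]
(0.447, 0.111, 0.14) [ 15.326 -19.109   3.052] [-1.600e-02  1.000e-03  3.079e+00]
(0.447, 0.111, 0.029) [ 15.325 -19.103   6.752] [-1.600e-02  1.000e-03  3.079e+00]
```

drive_tool --motion '[{"tx": 0.6,"ty": -1.3,"tz": 0.0,"rx": 0.0,"ry": 0.0,"rz": 0.0,"gripper": 1.0},{"tx": 1.2,"ty": -2.6,"tz": 0.0,"rx": 0.0,"ry": 0.0,"rz": 0.0,"gripper": 1.0},{"tx": 1.8,"ty": -3.9,"tz": 0.0,"rx": 0.0,"ry": 0.0,"rz": 0.0,"gripper": 1.0},{"tx": 2.4,"ty": -5.2,"tz": 0.0,"rx": 0.0,"ry": 0.0,"rz": 0.0,"gripper": 1.0},{"tx": 3.5,"ty": -5.7,"tz": 0.0,"rx": 0.0,"ry": 0.0,"rz": 0.5,"gripper": 1.0},{"tx": 4.5,"ty": -6.2,"tz": 0.0,"rx": 0.0,"ry": 0.0,"rz": 1.0,"gripper": 1.0},{"tx": 5.6,"ty": -6.7,"tz": 0.0,"rx": 0.0,"ry": 0.0,"rz": 1.6,"gripper": 1.0},{"tx": 6.7,"ty": -7.3,"tz": 0.0,"rx": 0.0,"ry": 0.0,"rz": 2.2,"gripper": 1.0},{"tx": 7.7,"ty": -7.8,"tz": 0.0,"rx": 0.0,"ry": 0.0,"rz": 2.8,"gripper": 1.0},{"tx": 8.6,"ty": -8.8,"tz": 0.0,"rx": 0.0,"ry": 0.0,"rz": 3.0,"gripper": 1.0},{"tx": 9.5,"ty": -9.7,"tz": 0.0,"rx": 0.0,"ry": 0.0,"rz": 3.08,"gripper": 1.0},{"tx": 10.4,"ty": -10.7,"tz": 0.0,"rx": 0.0,"ry": 0.0,"rz": 3.08,"gripper": 1.0}]'

```text
t: 1.1
ee_pos: [0.3811, -0.1729, 0.2312]
ee_rot: [[1.0, -0.024, 0.0], [-0.024, -1.0, -0.0], [0.0, 0.0, -1.0]]
contact_force: [1.2, 0.3, -0.9]
gripper_width: 1.0
grasp_force: 0.0
```

drive_tool --motion '[{"tx": 0.3,"ty": -1.2,"tz": 0.0,"rx": 0.0,"ry": 0.0,"rz": 0.0,"gripper": 1.0},{"tx": 0.5,"ty": -2.4,"tz": 0.2,"rx": 0.0,"ry": 0.0,"rz": 0.0,"gripper": 1.0},{"tx": 0.8,"ty": -3.6,"tz": 0.6,"rx": 0.0,"ry": 0.0,"rz": 0.0,"gripper": 1.0},{"tx": 1.0,"ty": -4.8,"tz": 1.0,"rx": 0.0,"ry": 0.0,"rz": 0.0,"gripper": 1.0},{"tx": 1.2,"ty": -6.0,"tz": 1.4,"rx": 0.0,"ry": 0.0,"rz": 0.0,"gripper": 1.0},{"tx": 1.5,"ty": -7.2,"tz": 1.8,"rx": 0.0,"ry": 0.0,"rz": 0.0,"gripper": 1.0},{"tx": 1.7,"ty": -8.4,"tz": 2.2,"rx": 0.0,"ry": 0.0,"rz": 0.0,"gripper": 1.0},{"tx": 1.97,"ty": -9.53,"tz": 2.6,"rx": 0.0,"ry": 0.0,"rz": 0.0,"gripper": 1.0},{"tx": 1.97,"ty": -9.53,"tz": 3.3,"rx": 0.0,"ry": 0.0,"rz": 0.0,"gripper": 1.0},{"tx": 1.97,"ty": -9.53,"tz": 4.0,"rx": 0.0,"ry": 0.0,"rz": 0.0,"gripper": 1.0}]'

```text
t: 1.93
ee_pos: [0.4469, 0.1124, 0.1108]
ee_rot: [[1.0, -0.019, 0.002], [-0.019, -1.0, 0.0], [0.002, -0.001, -1.0]]
contact_force: [-0.1, -0.8, -0.7]
gripper_width: 0.999
grasp_force: 0.0
```

```bash
python3 - <<'E'
from h import *
f=grab('scene'); cv2.imwrite('pics/s1.png',cv2.resize(cv2.cvtColor(f['image'][150:360,200:440],cv2.COLOR_RGB2BGR),None,fx=2.5,fy=2.5))
s=arm.state(); print(s['t'],s['ee_pos'],*rel((.447,.111,.029),pose(-1.3)))
E
```

```text
1.9833 [0.44368112 0.1111598  0.10729227] [1.240e-01 2.000e-03 2.609e+00] [0.005 0.049 0.026]
```

View pics/s1.png

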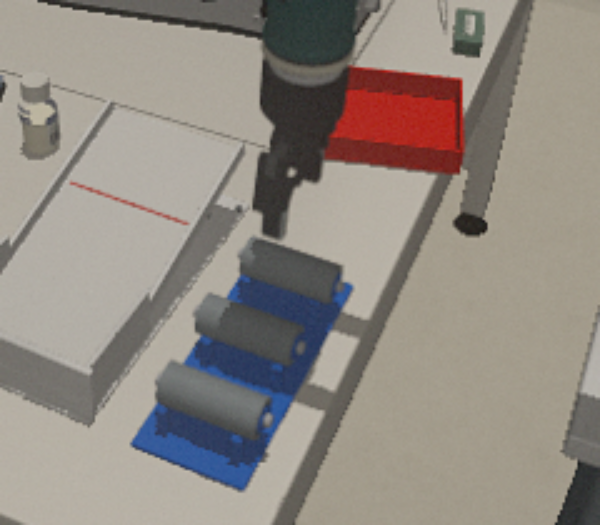

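The fingers are above the nearest roller: tip at about (275,235) in the crop, roller at (290,270). Descending and gripping.

drive_tool --motion '[{"tx": 0.1,"ty": 0.0,"tz": 0.8,"rx": 0.0,"ry": 0.0,"rz": 0.0,"gripper": 1.0},{"tx": 0.1,"ty": 0.0,"tz": 1.6,"rx": 0.0,"ry": 0.0,"rz": 0.0,"gripper": 1.0},{"tx": 0.1,"ty": 0.0,"tz": 2.3,"rx": 0.0,"ry": 0.0,"rz": 0.0,"gripper": 1.0},{"tx": 0.1,"ty": 0.0,"tz": 2.6,"rx": 0.0,"ry": 0.0,"rz": 0.0,"gripper": 1.0},{"tx": 0.1,"ty": 0.0,"tz": 2.6,"rx": 0.0,"ry": 0.0,"rz": 0.0,"gripper": 0.5},{"tx": 0.1,"ty": 0.0,"tz": 2.6,"rx": 0.0,"ry": 0.0,"rz": 0.0,"gripper": 0.2},{"tx": 0.1,"ty": 0.0,"tz": 2.6,"rx": 0.0,"ry": 0.0,"rz": 0.0,"gripper": 0.2},{"tx": 0.1,"ty": 0.0,"tz": 2.6,"rx": 0.0,"ry": 0.0,"rz": 0.0,"gripper": 0.2},{"tx": 0.1,"ty": 0.0,"tz": 2.6,"rx": 0.0,"ry": 0.0,"rz": 0.0,"gripper": 0.2},{"tx": 0.1,"ty": 0.0,"tz": 2.6,"rx": 0.0,"ry": 0.0,"rz": 0.0,"gripper": 0.2}]' --grip_force 60

```text
t: 2.82
ee_pos: [0.4501, 0.109, 0.0349]
ee_rot: [[1.0, -0.022, 0.002], [-0.022, -1.0, -0.001], [0.003, 0.001, -1.0]]
contact_force: [-0.9, -7.6, 6.3]
gripper_width: 0.449
grasp_force: 59.4
```

drive_tool --motion '[{"tx": 0.0,"ty": 0.0,"tz": 0.0,"rx": 0.0,"ry": 0.0,"rz": 0.0,"gripper": 0.7},{"tx": 0.0,"ty": 0.0,"tz": 0.0,"rx": 0.0,"ry": 0.0,"rz": 0.0,"gripper": 0.7},{"tx": -0.1,"ty": -0.04,"tz": 0.15,"rx": 0.0,"ry": 0.0,"rz": 0.0,"gripper": 0.7},{"tx": -0.1,"ty": -0.04,"tz": 0.15,"rx": 0.0,"ry": 0.0,"rz": 0.0,"gripper": 0.2},{"tx": -0.1,"ty": -0.04,"tz": 0.15,"rx": 0.0,"ry": 0.0,"rz": 0.0,"gripper": 0.2},{"tx": -0.1,"ty": -0.04,"tz": 0.15,"rx": 0.0,"ry": 0.0,"rz": 0.0,"gripper": 0.2},{"tx": -0.1,"ty": -0.04,"tz": 0.15,"rx": 0.0,"ry": 0.0,"rz": 0.0,"gripper": 0.2}]' --grip_force 60

```text
t: 3.4
ee_pos: [0.4451, 0.1091, 0.0291]
ee_rot: [[1.0, -0.02, -0.002], [-0.02, -1.0, -0.004], [-0.002, 0.004, -1.0]]
contact_force: [-1.7, -15.5, 9.6]
gripper_width: 0.451
grasp_force: 59.2
```

drive_tool --motion '[{"tx": -0.1,"ty": 0.0,"tz": -0.3,"rx": 0.0,"ry": 0.0,"rz": 0.0,"gripper": 0.2},{"tx": -0.1,"ty": 0.0,"tz": -0.8,"rx": 0.0,"ry": 0.0,"rz": 0.0,"gripper": 0.2},{"tx": -0.1,"ty": 0.0,"tz": -1.6,"rx": 0.0,"ry": 0.0,"rz": 0.0,"gripper": 0.2},{"tx": -0.1,"ty": 0.0,"tz": -2.6,"rx": 0.0,"ry": 0.0,"rz": 0.0,"gripper": 0.2},{"tx": -0.1,"ty": 0.0,"tz": -3.6,"rx": 0.0,"ry": 0.0,"rz": 0.0,"gripper": 0.2},{"tx": -0.1,"ty": 0.0,"tz": -4.4,"rx": 0.0,"ry": 0.0,"rz": 0.0,"gripper": 0.2},{"tx": -0.1,"ty": 0.0,"tz": -4.4,"rx": 0.0,"ry": 0.0,"rz": 0.0,"gripper": 0.2},{"tx": -0.1,"ty": 0.0,"tz": -4.4,"rx": 0.0,"ry": 0.0,"rz": 0.0,"gripper": 0.2}]'

```text
t: 4.07
ee_pos: [0.4438, 0.1117, 0.1619]
ee_rot: [[1.0, -0.023, 0.003], [-0.023, -1.0, 0.001], [0.003, -0.001, -1.0]]
contact_force: [0.3, -0.2, -2.5]
gripper_width: 0.451
grasp_force: 60.5
```

```bash
python3 - <<'E'
from h import *
s=arm.state(); print(s['t'],s['ee_pos'],s['gripper_width'],s['contact_force'],s['qvel'])
M=pose(-1.8,15)
for P in [(.62,.065,.16),(.62,.0655,.0947)]: print(*rel(P,M))
E
```

```text
4.0667 [0.44384565 0.1117256  0.16187384] 0.45112982910246074 [ 0.29667239 -0.20643941 -2.5028298 ] [-0.00425396  0.03704009  0.04211972 -0.00345097 -0.01056291 -0.00052425]
[5.905 1.425 0.079] [-2.507 -0.04   0.081]
[5.898 1.41  2.256] [-2.507 -0.04   0.081]
```

drive_tool --motion '[{"tx": 1.2,"ty": 0.3,"tz": 0.0,"rx": -0.5,"ry": 0.0,"rz": 0.0,"gripper": 0.2},{"tx": 2.4,"ty": 0.6,"tz": 0.0,"rx": -1.0,"ry": 0.0,"rz": 0.0,"gripper": 0.2},{"tx": 3.6,"ty": 0.9,"tz": 0.0,"rx": -1.5,"ry": 0.0,"rz": 0.05,"gripper": 0.2},{"tx": 4.8,"ty": 1.2,"tz": 0.0,"rx": -2.0,"ry": 0.0,"rz": 0.08,"gripper": 0.2},{"tx": 5.9,"ty": 1.41,"tz": 0.0,"rx": -2.5,"ry": -0.04,"rz": 0.08,"gripper": 0.2},{"tx": 5.9,"ty": 1.41,"tz": 0.6,"rx": -2.5,"ry": -0.04,"rz": 0.08,"gripper": 0.2},{"tx": 5.9,"ty": 1.41,"tz": 1.2,"rx": -2.5,"ry": -0.04,"rz": 0.08,"gripper": 0.2},{"tx": 5.9,"ty": 1.41,"tz": 1.7,"rx": -2.5,"ry": -0.04,"rz": 0.08,"gripper": 0.2},{"tx": 5.9,"ty": 1.41,"tz": 2.1,"rx": -2.5,"ry": -0.04,"rz": 0.08,"gripper": 0.2},{"tx": 5.9,"ty": 1.41,"tz": 2.1,"rx": -2.5,"ry": -0.04,"rz": 0.08,"gripper": 0.2}]'

```text
t: 4.9
ee_pos: [0.6157, 0.0649, 0.0931]
ee_rot: [[0.999, -0.028, -0.019], [-0.032, -0.965, -0.259], [-0.011, 0.26, -0.966]]
contact_force: [-1.0, -0.3, -2.0]
gripper_width: 0.447
grasp_force: 60.6
```

```bash
python3 - <<'E'
from h import *
f=grab('scene'); cv2.imwrite('pics/s2.png',cv2.resize(cv2.cvtColor(f['image'][150:330,160:360],cv2.COLOR_RGB2BGR),None,fx=3,fy=3))
s=arm.state(); print(s['t'],s['ee_pos'],s['contact_force'],s['ee_rot'])
M=pose(-1.8,15)
for P in [(.62,.0655,.0947)]: print(*rel(P,M))
E
```

```text
4.95 [0.61675388 0.06486582 0.0950075 ] [ 0.21995209 -1.08845772 -0.31499449] [[ 0.99946714 -0.02809984 -0.01660825]
 [-0.03144555 -0.96534617 -0.25907133]
 [-0.00875285  0.25945554 -0.96571539]]
[ 0.108 -0.026  0.003] [0.006 0.081 0.021]
```

View pics/s2.png

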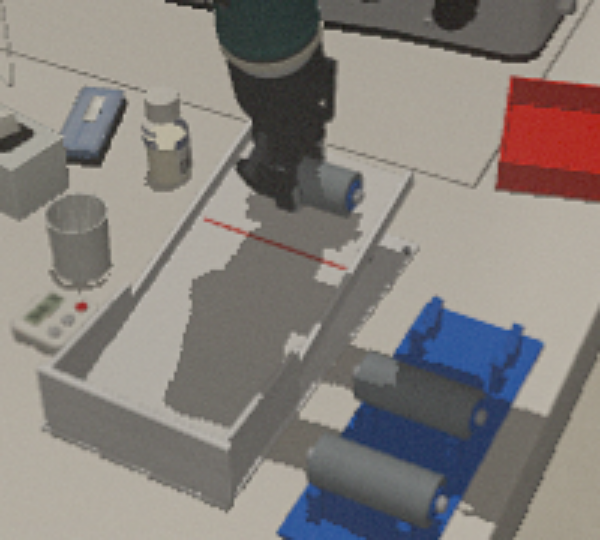

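The roller is held level across the plate, uphill of the red line. Now feeling down.

drive_tool --motion '[{"tx": 0.1,"ty": 0.0,"tz": 0.12,"rx": 0.0,"ry": 0.08,"rz": 0.0,"gripper": 0.2},{"tx": 0.1,"ty": 0.0,"tz": 0.24,"rx": 0.0,"ry": 0.08,"rz": 0.0,"gripper": 0.2},{"tx": 0.1,"ty": 0.0,"tz": 0.33,"rx": 0.0,"ry": 0.08,"rz": 0.0,"gripper": 0.2},{"tx": 0.1,"ty": 0.0,"tz": 0.33,"rx": 0.0,"ry": 0.08,"rz": 0.0,"gripper": 0.2}]'

```text
t: 5.28
ee_pos: [0.6219, 0.0622, 0.0884]
ee_rot: [[1.0, -0.03, -0.003], [-0.03, -0.965, -0.259], [0.005, 0.259, -0.966]]
contact_force: [-0.1, -0.2, -1.1]
gripper_width: 0.455
grasp_force: 60.6
```

drive_tool --motion '[{"tx": 0.0,"ty": 0.0,"tz": 0.04,"rx": 0.0,"ry": 0.0,"rz": 0.0,"gripper": 0.2},{"tx": 0.0,"ty": 0.0,"tz": 0.08,"rx": 0.0,"ry": 0.0,"rz": 0.0,"gripper": 0.2}]'

```text
t: 5.45
ee_pos: [0.6223, 0.0618, 0.0864]
ee_rot: [[1.0, -0.03, -0.002], [-0.029, -0.966, -0.259], [0.006, 0.259, -0.966]]
contact_force: [-0.3, 0.4, -2.0]
gripper_width: 0.447
grasp_force: 60.6
```

drive_tool --motion '[{"tx": 0.0,"ty": 0.0,"tz": 0.03,"rx": 0.0,"ry": 0.0,"rz": 0.0,"gripper": 0.2},{"tx": 0.0,"ty": 0.0,"tz": 0.06,"rx": 0.0,"ry": 0.0,"rz": 0.0,"gripper": 0.2}]'

```text
t: 5.62
ee_pos: [0.622, 0.0613, 0.0843]
ee_rot: [[1.0, -0.03, -0.002], [-0.029, -0.966, -0.259], [0.005, 0.259, -0.966]]
contact_force: [0.1, 0.0, -1.0]
gripper_width: 0.452
grasp_force: 60.6
```

drive_tool --motion '[{"tx": 0.0,"ty": 0.0,"tz": 0.03,"rx": 0.0,"ry": -0.05,"rz": 0.0,"gripper": 0.2},{"tx": 0.0,"ty": 0.0,"tz": 0.06,"rx": 0.0,"ry": -0.05,"rz": 0.0,"gripper": 0.2}]'

```text
t: 5.78
ee_pos: [0.6222, 0.0608, 0.0825]
ee_rot: [[1.0, -0.03, -0.008], [-0.031, -0.966, -0.259], [-0.0, 0.259, -0.966]]
contact_force: [0.1, -0.4, -0.7]
gripper_width: 0.451
grasp_force: 60.6
```

drive_tool --motion '[{"tx": 0.0,"ty": 0.0,"tz": 0.03,"rx": 0.0,"ry": 0.0,"rz": 0.0,"gripper": 0.2},{"tx": 0.0,"ty": 0.0,"tz": 0.05,"rx": 0.0,"ry": 0.0,"rz": 0.0,"gripper": 0.2}]'

```text
t: 5.95
ee_pos: [0.6219, 0.0604, 0.0808]
ee_rot: [[1.0, -0.03, -0.008], [-0.031, -0.965, -0.259], [-0.0, 0.259, -0.966]]
contact_force: [-0.2, 1.1, -1.7]
gripper_width: 0.45
grasp_force: 60.6
```

drive_tool --motion '[{"tx": 0.0,"ty": 0.0,"tz": 0.03,"rx": 0.0,"ry": 0.0,"rz": 0.0,"gripper": 0.2},{"tx": 0.0,"ty": 0.0,"tz": 0.05,"rx": 0.0,"ry": 0.0,"rz": 0.0,"gripper": 0.2}]'

```text
t: 6.12
ee_pos: [0.6219, 0.06, 0.0794]
ee_rot: [[1.0, -0.03, -0.008], [-0.031, -0.965, -0.259], [-0.0, 0.259, -0.966]]
contact_force: [0.2, -0.6, -1.4]
gripper_width: 0.448
grasp_force: 60.6
```

drive_tool --motion '[{"tx": 0.0,"ty": 0.0,"tz": 0.02,"rx": 0.0,"ry": 0.0,"rz": 0.0,"gripper": 0.2},{"tx": 0.0,"ty": 0.0,"tz": 0.03,"rx": 0.0,"ry": 0.0,"rz": 0.0,"gripper": 0.2}]'

```text
t: 6.28
ee_pos: [0.6218, 0.0598, 0.0786]
ee_rot: [[1.0, -0.03, -0.008], [-0.031, -0.965, -0.259], [-0.0, 0.259, -0.966]]
contact_force: [-0.2, -0.6, -1.5]
gripper_width: 0.447
grasp_force: 60.6
```

drive_tool --motion '[{"tx": 0.0,"ty": 0.0,"tz": 0.03,"rx": 0.0,"ry": 0.0,"rz": 0.0,"gripper": 0.2},{"tx": 0.0,"ty": 0.0,"tz": 0.04,"rx": 0.0,"ry": 0.0,"rz": 0.0,"gripper": 0.2}]'

```text
t: 6.45
ee_pos: [0.6219, 0.0595, 0.0774]
ee_rot: [[1.0, -0.03, -0.008], [-0.031, -0.965, -0.259], [-0.0, 0.259, -0.966]]
contact_force: [-0.8, 0.1, -1.7]
gripper_width: 0.45
grasp_force: 60.6
```

drive_tool --motion '[{"tx": 0.0,"ty": 0.0,"tz": 0.03,"rx": 0.0,"ry": 0.0,"rz": 0.0,"gripper": 0.2},{"tx": 0.0,"ty": 0.0,"tz": 0.03,"rx": 0.0,"ry": 0.0,"rz": 0.0,"gripper": 0.2}]'

```text
t: 6.62
ee_pos: [0.6218, 0.0593, 0.0765]
ee_rot: [[1.0, -0.03, -0.008], [-0.031, -0.965, -0.259], [-0.0, 0.259, -0.966]]
contact_force: [0.6, -0.2, -1.3]
gripper_width: 0.45
grasp_force: 60.6
```

drive_tool --motion '[{"tx": 0.0,"ty": 0.0,"tz": 0.03,"rx": 0.0,"ry": 0.0,"rz": 0.0,"gripper": 0.2},{"tx": 0.0,"ty": 0.0,"tz": 0.03,"rx": 0.0,"ry": 0.0,"rz": 0.0,"gripper": 0.2}]'

```text
t: 6.78
ee_pos: [0.6218, 0.059, 0.0757]
ee_rot: [[1.0, -0.03, -0.008], [-0.031, -0.965, -0.259], [-0.0, 0.259, -0.966]]
contact_force: [-0.8, 0.2, -0.5]
gripper_width: 0.446
grasp_force: 60.6
```

drive_tool --motion '[{"tx": 0.0,"ty": 0.0,"tz": 0.03,"rx": 0.0,"ry": 0.0,"rz": 0.0,"gripper": 0.2},{"tx": 0.0,"ty": 0.0,"tz": 0.03,"rx": 0.0,"ry": 0.0,"rz": 0.0,"gripper": 0.2}]'

```text
t: 6.95
ee_pos: [0.622, 0.0589, 0.0749]
ee_rot: [[1.0, -0.03, -0.008], [-0.031, -0.966, -0.259], [0.0, 0.259, -0.966]]
contact_force: [-0.6, 0.2, -0.6]
gripper_width: 0.449
grasp_force: 60.6
```

drive_tool --motion '[{"tx": 0.0,"ty": 0.0,"tz": 0.03,"rx": 0.0,"ry": 0.0,"rz": 0.0,"gripper": 0.2},{"tx": 0.0,"ty": 0.0,"tz": 0.03,"rx": 0.0,"ry": 0.0,"rz": 0.0,"gripper": 0.2}]'

```text
t: 7.12
ee_pos: [0.6221, 0.0588, 0.0747]
ee_rot: [[1.0, -0.03, -0.007], [-0.031, -0.966, -0.259], [0.001, 0.259, -0.966]]
contact_force: [-0.3, 0.8, 3.1]
gripper_width: 0.448
grasp_force: 61.1
```

```bash
python3 - <<'E'
from h import *
f=grab('scene'); cv2.imwrite('pics/s3.png',cv2.resize(cv2.cvtColor(f['image'][190:260,215:305],cv2.COLOR_RGB2BGR),None,fx=7,fy=7,interpolation=2))
E
```

```text
(no output)
```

View pics/s3.png

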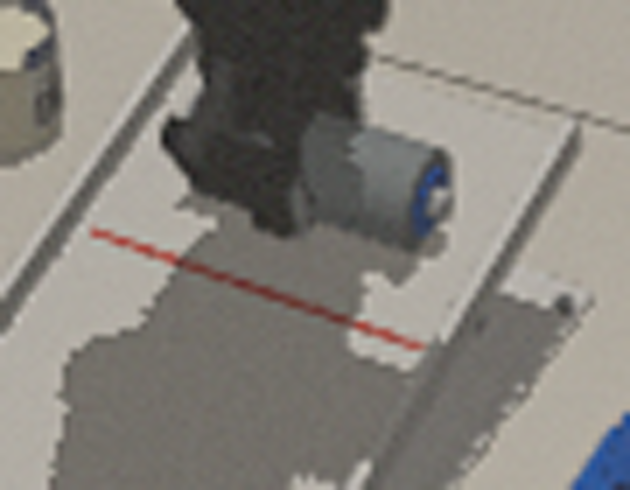

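Contact has started: force rose about 4 N and the roller is resting on the plate above the red line. A touch more, then release and back off along the tool axis.

drive_tool --motion '[{"tx": 0.0,"ty": 0.0,"tz": 0.015,"rx": 0.0,"ry": 0.0,"rz": 0.0,"gripper": 0.2},{"tx": 0.0,"ty": 0.0,"tz": 0.015,"rx": 0.0,"ry": 0.0,"rz": 0.0,"gripper": 0.2}]'

```text
t: 7.33
ee_pos: [0.6222, 0.0588, 0.0746]
ee_rot: [[1.0, -0.03, -0.007], [-0.031, -0.966, -0.259], [0.001, 0.259, -0.966]]
contact_force: [-2.4, 2.5, 7.4]
gripper_width: 0.447
grasp_force: 61.6
```

drive_tool --motion '[{"tx": 0.0,"ty": 0.0,"tz": 0.0,"rx": 0.0,"ry": 0.0,"rz": 0.0,"gripper": 0.6},{"tx": 0.0,"ty": 0.0,"tz": 0.0,"rx": 0.0,"ry": 0.0,"rz": 0.0,"gripper": 0.9},{"tx": 0.0,"ty": 0.0,"tz": -0.1,"rx": 0.0,"ry": 0.0,"rz": 0.0,"gripper": 0.9},{"tx": 0.0,"ty": 0.0,"tz": -0.6,"rx": 0.0,"ry": 0.0,"rz": 0.0,"gripper": 0.9},{"tx": 0.0,"ty": 0.0,"tz": -1.7,"rx": 0.0,"ry": 0.0,"rz": 0.0,"gripper": 0.9},{"tx": 0.0,"ty": 0.0,"tz": -2.6,"rx": 0.0,"ry": 0.0,"rz": 0.0,"gripper": 0.9},{"tx": 0.0,"ty": 0.0,"tz": -2.6,"rx": 0.0,"ry": 0.0,"rz": 0.0,"gripper": 0.9},{"tx": 0.0,"ty": 0.0,"tz": -2.6,"rx": 0.0,"ry": 0.0,"rz": 0.0,"gripper": 0.9}]'

```text
t: 8.0
ee_pos: [0.624, 0.0792, 0.1508]
ee_rot: [[1.0, -0.03, -0.004], [-0.03, -0.966, -0.258], [0.004, 0.258, -0.966]]
contact_force: [-0.6, -0.5, -0.9]
gripper_width: 0.901
grasp_force: 0.0
```

```bash
python3 - <<'E'
from h import *
f=grab('scene'); a=f['image'][170:330,160:310]; f=grab('scene'); b=f['image'][170:330,160:310]
cv2.imwrite('pics/s4.png',cv2.cvtColor(cv2.resize(np.hstack([a,b]),None,fx=2.6,fy=2.6,interpolation=2),cv2.COLOR_RGB2BGR))
E
```

```text
(no output)
```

View pics/s4.png

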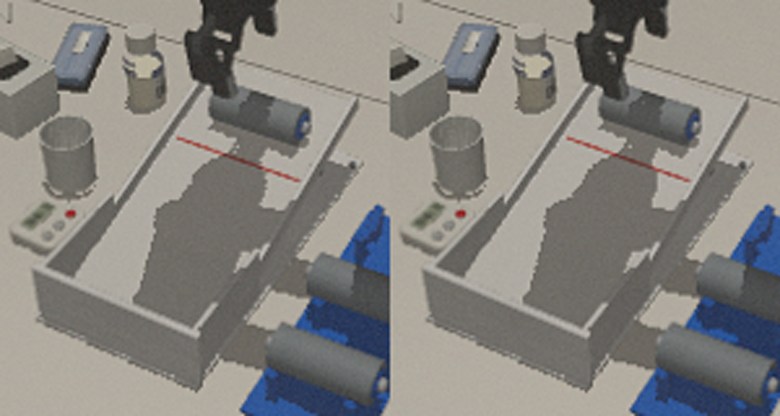

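The released roller (about (262,118) in the left crop) is still in place in both frames. I'll wait another 1.5 s and compare.

drive_tool --motion '[{"tx": 0.0,"ty": 0.0,"tz": 0.0,"rx": 0.0,"ry": 0.0,"rz": 0.0,"gripper": 0.9},{"tx": 0.0,"ty": 0.0,"tz": 0.0,"rx": 0.0,"ry": 0.0,"rz": 0.0,"gripper": 0.9},{"tx": 0.0,"ty": 0.0,"tz": 0.0,"rx": 0.0,"ry": 0.0,"rz": 0.0,"gripper": 0.9},{"tx": 0.0,"ty": 0.0,"tz": 0.0,"rx": 0.0,"ry": 0.0,"rz": 0.0,"gripper": 0.9},{"tx": 0.0,"ty": 0.0,"tz": 0.0,"rx": 0.0,"ry": 0.0,"rz": 0.0,"gripper": 0.9},{"tx": 0.0,"ty": 0.0,"tz": 0.0,"rx": 0.0,"ry": 0.0,"rz": 0.0,"gripper": 0.9},{"tx": 0.0,"ty": 0.0,"tz": 0.0,"rx": 0.0,"ry": 0.0,"rz": 0.0,"gripper": 0.9},{"tx": 0.0,"ty": 0.0,"tz": 0.0,"rx": 0.0,"ry": 0.0,"rz": 0.0,"gripper": 0.9},{"tx": 0.0,"ty": 0.0,"tz": 0.0,"rx": 0.0,"ry": 0.0,"rz": 0.0,"gripper": 0.9},{"tx": 0.0,"ty": 0.0,"tz": 0.0,"rx": 0.0,"ry": 0.0,"rz": 0.0,"gripper": 0.9},{"tx": 0.0,"ty": 0.0,"tz": 0.0,"rx": 0.0,"ry": 0.0,"rz": 0.0,"gripper": 0.9},{"tx": 0.0,"ty": 0.0,"tz": 0.0,"rx": 0.0,"ry": 0.0,"rz": 0.0,"gripper": 0.9}]'

```text
t: 9.1
ee_pos: [0.6225, 0.0787, 0.149]
ee_rot: [[1.0, -0.03, -0.008], [-0.031, -0.966, -0.259], [0.0, 0.259, -0.966]]
contact_force: [0.6, 0.3, 0.0]
gripper_width: 0.897
grasp_force: 0.0
```

```bash
python3 - <<'E'
from h import *
f=grab('scene'); a=cv2.resize(f['image'][170:330,160:310],None,fx=2.6,fy=2.6,interpolation=2).astype(int)
p=cv2.cvtColor(cv2.imread('pics/s4.png'),cv2.COLOR_BGR2RGB)[:,:a.shape[1]].astype(int)
d=np.abs(a-p).max(-1); print('roller region diff',d[85:150,205:320].mean(), (d[85:150,205:320]>40).mean(), 'elsewhere',d[250:,:].mean())
s=arm.state();print(s['t'],s['ee_pos'],*rel((.622,.0588,.0755),pose(-1.8,15)))
E
```

```text
roller region diff 4.005351170568562 0.002140468227424749 elsewhere 2.9829780661105962
9.15 [0.62250575 0.07863566 0.14898967] [0.003 0.005 2.537] [-0.001 -0.002  0.006]
```

It hasn't moved in over 1.7 s, so this is the worn one. Picking it up.

drive_tool --motion '[{"tx": 0.0,"ty": 0.0,"tz": 0.9,"rx": 0.0,"ry": 0.0,"rz": 0.0,"gripper": 0.9},{"tx": 0.0,"ty": 0.0,"tz": 1.8,"rx": 0.0,"ry": 0.0,"rz": 0.0,"gripper": 0.9},{"tx": 0.0,"ty": 0.0,"tz": 2.4,"rx": 0.0,"ry": 0.0,"rz": 0.0,"gripper": 0.9},{"tx": 0.0,"ty": 0.0,"tz": 2.53,"rx": 0.0,"ry": 0.0,"rz": 0.0,"gripper": 0.6},{"tx": 0.0,"ty": 0.0,"tz": 2.53,"rx": 0.0,"ry": 0.0,"rz": 0.0,"gripper": 0.2},{"tx": 0.0,"ty": 0.0,"tz": 2.53,"rx": 0.0,"ry": 0.0,"rz": 0.0,"gripper": 0.2},{"tx": 0.0,"ty": 0.0,"tz": 2.53,"rx": 0.0,"ry": 0.0,"rz": 0.0,"gripper": 0.2},{"tx": 0.0,"ty": 0.0,"tz": 2.53,"rx": 0.0,"ry": 0.0,"rz": 0.0,"gripper": 0.2}]'

```text
t: 9.82
ee_pos: [0.623, 0.0595, 0.077]
ee_rot: [[1.0, -0.03, -0.005], [-0.03, -0.966, -0.258], [0.002, 0.258, -0.966]]
contact_force: [0.3, -0.2, -1.2]
gripper_width: 0.449
grasp_force: 60.3
```

drive_tool --motion '[{"tx": 0.0,"ty": 0.0,"tz": -0.3,"rx": 0.0,"ry": 0.0,"rz": 0.0,"gripper": 0.2},{"tx": 0.0,"ty": 0.0,"tz": -1.0,"rx": 0.0,"ry": 0.0,"rz": 0.0,"gripper": 0.2},{"tx": 0.0,"ty": 0.0,"tz": -2.0,"rx": 0.0,"ry": 0.0,"rz": 0.0,"gripper": 0.2},{"tx": 0.0,"ty": 0.0,"tz": -3.0,"rx": 0.0,"ry": 0.0,"rz": 0.0,"gripper": 0.2},{"tx": 0.0,"ty": 0.0,"tz": -3.0,"rx": 0.0,"ry": 0.0,"rz": 0.0,"gripper": 0.2}]'

```text
t: 10.23
ee_pos: [0.6268, 0.0844, 0.1698]
ee_rot: [[1.0, -0.031, 0.003], [-0.029, -0.966, -0.257], [0.011, 0.256, -0.967]]
contact_force: [1.2, 1.0, -0.5]
gripper_width: 0.447
grasp_force: 60.5
```

```bash
python3 - <<'E'
from h import *
s=arm.state();print(s['t'],s['ee_pos'],s['gripper_width'],s['joint_positions'])
M=pose(15-1.3)
for P in [(.47,.05,.17),(.437,-.216,.16),(.437,-.216,.03)]:print(P,*rel(P,M))
print(*rel((.437,-.216,.16),pose(15)), *rel((.437,-.216,.16),pose(0)))
E
```

```text
10.2333 [0.62680518 0.08443753 0.16984925] 0.44731310897573834 [ 0.17422876  0.49876149  1.47453576 -0.272764    1.22314361  1.87634651]
(0.47, 0.05, 0.17) [-5.191  1.274  0.272] [ 2.475  0.226 -2.563]
(0.437, -0.216, 0.16) [-6.033  9.788  2.866] [ 2.475  0.226 -2.563]
(0.437, -0.216, 0.03) [-6.082  8.677  7.054] [ 2.475  0.226 -2.563]
[-6.033  9.788  2.866] [ 2.474  0.255 -2.779] [-6.033  9.788  2.866] [ 2.477 -0.07  -0.293]
```

drive_tool --motion '[{"tx": -1.1,"ty": 0.25,"tz": 0.05,"rx": 0.2,"ry": 0.0,"rz": -0.2,"gripper": 0.2},{"tx": -2.2,"ty": 0.5,"tz": 0.1,"rx": 0.6,"ry": 0.05,"rz": -0.6,"gripper": 0.2},{"tx": -3.3,"ty": 0.8,"tz": 0.15,"rx": 1.1,"ry": 0.1,"rz": -1.1,"gripper": 0.2},{"tx": -4.3,"ty": 1.05,"tz": 0.2,"rx": 1.6,"ry": 0.15,"rz": -1.6,"gripper": 0.2},{"tx": -5.1,"ty": 1.5,"tz": 0.3,"rx": 2.0,"ry": 0.2,"rz": -2.0,"gripper": 0.2},{"tx": -5.3,"ty": 2.7,"tz": 0.7,"rx": 2.3,"ry": 0.22,"rz": -2.4,"gripper": 0.2},{"tx": -5.4,"ty": 3.9,"tz": 1.05,"rx": 2.48,"ry": 0.23,"rz": -2.56,"gripper": 0.2},{"tx": -5.5,"ty": 5.1,"tz": 1.4,"rx": 2.48,"ry": 0.23,"rz": -2.56,"gripper": 0.2},{"tx": -5.65,"ty": 6.3,"tz": 1.75,"rx": 2.48,"ry": 0.23,"rz": -2.56,"gripper": 0.2},{"tx": -5.8,"ty": 7.5,"tz": 2.15,"rx": 2.48,"ry": 0.23,"rz": -2.56,"gripper": 0.2},{"tx": -5.95,"ty": 8.7,"tz": 2.5,"rx": 2.48,"ry": 0.23,"rz": -2.56,"gripper": 0.2},{"tx": -6.03,"ty": 9.7,"tz": 2.85,"rx": 2.48,"ry": 0.23,"rz": -2.56,"gripper": 0.2}]'

```text
t: 11.23
ee_pos: [0.4319, -0.2177, 0.1562]
ee_rot: [[0.972, 0.235, -0.01], [0.235, -0.972, -0.003], [-0.01, 0.001, -1.0]]
contact_force: [0.9, 0.3, -0.8]
gripper_width: 0.449
grasp_force: 60.6
```

```bash
python3 - <<'E'
from h import *
s=arm.state();print(s['t'],s['ee_pos'],s['contact_force'])
M=pose(15-1.3)
for P in [(.437,-.216,.04),(.437,-.216,.012)]:print(P,*rel(P,M))
E
```

```text
11.2333 [ 0.43194683 -0.21773723  0.15616068] [ 0.92310941  0.29037176 -0.76587462]
(0.437, -0.216, 0.04) [ 0.217 -0.019  3.87 ] [ 0.006  0.098 -0.019]
(0.437, -0.216, 0.012) [ 0.226 -0.02   4.803] [ 0.006  0.098 -0.019]
```

drive_tool --motion '[{"tx": 0.1,"ty": 0.0,"tz": 1.0,"rx": 0.0,"ry": 0.0,"rz": 0.0,"gripper": 0.2},{"tx": 0.1,"ty": 0.0,"tz": 2.0,"rx": 0.0,"ry": 0.0,"rz": 0.0,"gripper": 0.2},{"tx": 0.1,"ty": 0.0,"tz": 3.0,"rx": 0.0,"ry": 0.0,"rz": 0.0,"gripper": 0.2},{"tx": 0.1,"ty": 0.0,"tz": 3.8,"rx": 0.0,"ry": 0.0,"rz": 0.0,"gripper": 0.2},{"tx": 0.1,"ty": 0.0,"tz": 4.3,"rx": 0.0,"ry": 0.0,"rz": 0.0,"gripper": 0.2},{"tx": 0.1,"ty": 0.0,"tz": 4.6,"rx": 0.0,"ry": 0.0,"rz": 0.0,"gripper": 0.2},{"tx": 0.1,"ty": 0.0,"tz": 4.6,"rx": 0.0,"ry": 0.0,"rz": 0.0,"gripper": 0.2},{"tx": 0.1,"ty": 0.0,"tz": 4.6,"rx": 0.0,"ry": 0.0,"rz": 0.0,"gripper": 0.2}]'

```text
t: 11.9
ee_pos: [0.4342, -0.2148, 0.0177]
ee_rot: [[0.972, 0.235, -0.011], [0.235, -0.972, -0.002], [-0.011, -0.001, -1.0]]
contact_force: [0.8, -0.1, -1.3]
gripper_width: 0.449
grasp_force: 60.6
```

drive_tool --motion '[{"tx": 0.0,"ty": 0.0,"tz": 0.04,"rx": 0.0,"ry": 0.0,"rz": 0.0,"gripper": 0.2},{"tx": 0.0,"ty": 0.0,"tz": 0.08,"rx": 0.0,"ry": 0.0,"rz": 0.0,"gripper": 0.2},{"tx": 0.0,"ty": 0.0,"tz": 0.1,"rx": 0.0,"ry": 0.0,"rz": 0.0,"gripper": 0.2}]'

```text
t: 12.15
ee_pos: [0.4346, -0.2151, 0.0152]
ee_rot: [[0.972, 0.235, -0.009], [0.235, -0.972, -0.003], [-0.01, 0.0, -1.0]]
contact_force: [-0.4, 0.6, -1.3]
gripper_width: 0.448
grasp_force: 60.6
```

drive_tool --motion '[{"tx": 0.0,"ty": 0.0,"tz": 0.03,"rx": 0.0,"ry": 0.0,"rz": 0.0,"gripper": 0.2},{"tx": 0.0,"ty": 0.0,"tz": 0.05,"rx": 0.0,"ry": 0.0,"rz": 0.0,"gripper": 0.2}]'

```text
t: 12.32
ee_pos: [0.4341, -0.2149, 0.0131]
ee_rot: [[0.972, 0.235, -0.01], [0.235, -0.972, -0.002], [-0.01, -0.0, -1.0]]
contact_force: [-0.3, 0.1, -1.9]
gripper_width: 0.446
grasp_force: 60.6
```

drive_tool --motion '[{"tx": 0.0,"ty": 0.0,"tz": 0.04,"rx": 0.0,"ry": 0.05,"rz": 0.0,"gripper": 0.2},{"tx": 0.0,"ty": 0.0,"tz": 0.07,"rx": 0.0,"ry": 0.05,"rz": 0.0,"gripper": 0.2}]'

```text
t: 12.48
ee_pos: [0.4337, -0.2147, 0.0107]
ee_rot: [[0.972, 0.235, -0.006], [0.235, -0.972, -0.0], [-0.005, -0.001, -1.0]]
contact_force: [0.1, -0.7, -0.9]
gripper_width: 0.446
grasp_force: 60.6
```

drive_tool --motion '[{"tx": 0.0,"ty": 0.0,"tz": 0.03,"rx": 0.0,"ry": 0.05,"rz": 0.0,"gripper": 0.2},{"tx": 0.0,"ty": 0.0,"tz": 0.06,"rx": 0.0,"ry": 0.05,"rz": 0.0,"gripper": 0.2}]'

```text
t: 12.65
ee_pos: [0.4335, -0.2146, 0.0087]
ee_rot: [[0.972, 0.235, -0.001], [0.235, -0.972, 0.001], [-0.0, -0.001, -1.0]]
contact_force: [0.5, -0.2, -1.4]
gripper_width: 0.449
grasp_force: 60.6
```

drive_tool --motion '[{"tx": 0.0,"ty": 0.0,"tz": 0.03,"rx": 0.0,"ry": 0.0,"rz": 0.0,"gripper": 0.2},{"tx": 0.0,"ty": 0.0,"tz": 0.05,"rx": 0.0,"ry": 0.0,"rz": 0.0,"gripper": 0.2}]'

```text
t: 12.82
ee_pos: [0.4336, -0.2147, 0.0078]
ee_rot: [[0.972, 0.235, -0.001], [0.235, -0.972, 0.001], [-0.001, -0.001, -1.0]]
contact_force: [-3.7, 1.2, 17.8]
gripper_width: 0.447
grasp_force: 62.8
```

Set down in the tray with solid contact. Releasing and going for the middle roller.

drive_tool --motion '[{"tx": 0.0,"ty": 0.0,"tz": -0.03,"rx": 0.0,"ry": 0.0,"rz": 0.0,"gripper": 0.6},{"tx": 0.0,"ty": 0.0,"tz": -0.03,"rx": 0.0,"ry": 0.0,"rz": 0.0,"gripper": 0.75},{"tx": 0.0,"ty": 0.0,"tz": -0.03,"rx": 0.0,"ry": 0.0,"rz": 0.0,"gripper": 0.75},{"tx": 0.0,"ty": 0.0,"tz": -0.5,"rx": 0.0,"ry": 0.0,"rz": 0.0,"gripper": 0.75},{"tx": 0.0,"ty": 0.0,"tz": -1.5,"rx": 0.0,"ry": 0.0,"rz": 0.0,"gripper": 0.75},{"tx": 0.0,"ty": 0.0,"tz": -2.7,"rx": 0.0,"ry": 0.0,"rz": 0.0,"gripper": 0.75},{"tx": 0.0,"ty": 0.0,"tz": -4.0,"rx": 0.0,"ry": 0.0,"rz": 0.0,"gripper": 1.0},{"tx": 0.0,"ty": 0.0,"tz": -5.0,"rx": 0.0,"ry": 0.0,"rz": 0.0,"gripper": 1.0},{"tx": 0.0,"ty": 0.0,"tz": -5.0,"rx": 0.0,"ry": 0.0,"rz": 0.0,"gripper": 1.0}]'

```text
t: 13.57
ee_pos: [0.4374, -0.2171, 0.1631]
ee_rot: [[0.972, 0.235, 0.008], [0.235, -0.972, -0.005], [0.007, 0.007, -1.0]]
contact_force: [0.3, -0.1, -0.0]
gripper_width: 1.0
grasp_force: 0.0
```

```bash
python3 - <<'E'
from h import *
s=arm.state();print(s['t'],s['ee_pos'],s['contact_force'],s['gripper_width'])
M=pose(-1.4)
for P in [(.449,.2005,.13),(.449,.2005,.029)]:print(P,*rel(P,M))
f=grab('scene'); hs=cv2.cvtColor(f['image'],cv2.COLOR_RGB2HSV)
m=(hs[...,1]<90)[175:222,325:390]; g=np.argwhere(m&(hs[175:222,325:390,2]>50))
cv2.imwrite('pics/x.png',cv2.cvtColor(f['image'],cv2.COLOR_RGB2BGR)); print(len(g),g.mean(0)[::-1]+[325,175],proj(f,(.437,-.216,.02)))
E
```

```text
13.5667 [ 0.43740772 -0.2171378   0.16314106] [ 0.28792219 -0.07418424 -0.01589039] 1.0003703317674753
(0.449, 0.2005, 0.13) [  3.646 -13.446   1.036] [ 0.057 -0.071  2.502]
(0.449, 0.2005, 0.029) [  3.623 -13.47    4.402] [ 0.057 -0.071  2.502]
1260 [358.95079365 198.66904762] [[355.86163133 195.83756169]]
```

drive_tool --motion '[{"tx": 0.3,"ty": -1.2,"tz": 0.0,"rx": 0.0,"ry": 0.0,"rz": 0.2,"gripper": 1.0},{"tx": 0.6,"ty": -2.4,"tz": 0.0,"rx": 0.0,"ry": 0.0,"rz": 0.5,"gripper": 1.0},{"tx": 1.0,"ty": -3.7,"tz": 0.0,"rx": 0.0,"ry": 0.0,"rz": 0.8,"gripper": 1.0},{"tx": 1.3,"ty": -5.0,"tz": 0.1,"rx": 0.0,"ry": 0.0,"rz": 1.1,"gripper": 1.0},{"tx": 1.7,"ty": -6.3,"tz": 0.2,"rx": 0.0,"ry": 0.0,"rz": 1.4,"gripper": 1.0},{"tx": 2.1,"ty": -7.6,"tz": 0.3,"rx": 0.0,"ry": 0.0,"rz": 1.7,"gripper": 1.0},{"tx": 2.4,"ty": -8.9,"tz": 0.4,"rx": 0.0,"ry": 0.0,"rz": 2.0,"gripper": 1.0},{"tx": 2.8,"ty": -10.2,"tz": 0.5,"rx": 0.0,"ry": 0.0,"rz": 2.3,"gripper": 1.0},{"tx": 3.1,"ty": -11.5,"tz": 0.7,"rx": 0.0,"ry": 0.0,"rz": 2.5,"gripper": 1.0},{"tx": 3.45,"ty": -12.7,"tz": 0.9,"rx": 0.0,"ry": 0.0,"rz": 2.5,"gripper": 1.0},{"tx": 3.64,"ty": -13.45,"tz": 1.2,"rx": 0.0,"ry": 0.0,"rz": 2.5,"gripper": 1.0},{"tx": 3.64,"ty": -13.45,"tz": 1.2,"rx": 0.0,"ry": 0.0,"rz": 2.5,"gripper": 1.0}]'

```text
t: 14.62
ee_pos: [0.4437, 0.2067, 0.1194]
ee_rot: [[1.0, -0.021, -0.004], [-0.021, -1.0, 0.001], [-0.004, -0.001, -1.0]]
contact_force: [0.1, -0.4, -0.8]
gripper_width: 1.003
grasp_force: 0.0
```

```bash
python3 - <<'E'
from h import *
f=grab('scene')
s=arm.state();print(s['t'],s['ee_pos'],*rel((.449,.2005,.029),pose(-1.4)))
E
```

```text
14.6667 [0.44347998 0.20461698 0.11985258] [0.199 0.133 3.028] [0.    0.04  0.037]
```

drive_tool --motion '[{"tx": 0.15,"ty": 0.12,"tz": 0.8,"rx": 0.0,"ry": 0.0,"rz": 0.03,"gripper": 1.0},{"tx": 0.15,"ty": 0.12,"tz": 1.7,"rx": 0.0,"ry": 0.0,"rz": 0.03,"gripper": 1.0},{"tx": 0.15,"ty": 0.12,"tz": 2.5,"rx": 0.0,"ry": 0.0,"rz": 0.03,"gripper": 1.0},{"tx": 0.15,"ty": 0.12,"tz": 3.0,"rx": 0.0,"ry": 0.0,"rz": 0.03,"gripper": 1.0},{"tx": 0.15,"ty": 0.12,"tz": 3.0,"rx": 0.0,"ry": 0.0,"rz": 0.03,"gripper": 1.0},{"tx": 0.15,"ty": 0.12,"tz": 3.0,"rx": 0.0,"ry": 0.0,"rz": 0.03,"gripper": 0.7}]'

```text
t: 15.17
ee_pos: [0.4483, 0.1981, 0.0309]
ee_rot: [[1.0, -0.029, -0.004], [-0.029, -1.0, -0.0], [-0.004, 0.0, -1.0]]
contact_force: [-0.3, -0.0, 0.6]
gripper_width: 0.883
grasp_force: 0.0
```

drive_tool --motion '[{"tx": 0.0,"ty": -0.07,"tz": 0.05,"rx": 0.0,"ry": 0.0,"rz": 0.0,"gripper": 0.6},{"tx": 0.0,"ty": -0.07,"tz": 0.05,"rx": 0.0,"ry": 0.0,"rz": 0.0,"gripper": 0.2},{"tx": 0.0,"ty": -0.07,"tz": 0.05,"rx": 0.0,"ry": 0.0,"rz": 0.0,"gripper": 0.2},{"tx": 0.0,"ty": -0.07,"tz": 0.05,"rx": 0.0,"ry": 0.0,"rz": 0.0,"gripper": 0.2},{"tx": 0.0,"ty": -0.07,"tz": 0.05,"rx": 0.0,"ry": 0.0,"rz": 0.0,"gripper": 0.2}]'

```text
t: 15.58
ee_pos: [0.4504, 0.201, 0.0316]
ee_rot: [[1.0, -0.026, 0.001], [-0.026, -1.0, 0.0], [0.001, -0.0, -1.0]]
contact_force: [-0.1, -4.6, 6.3]
gripper_width: 0.448
grasp_force: 59.3
```

drive_tool --motion '[{"tx": 0.0,"ty": 0.0,"tz": -0.3,"rx": 0.0,"ry": 0.0,"rz": 0.0,"gripper": 0.2},{"tx": 0.0,"ty": 0.0,"tz": -0.8,"rx": 0.0,"ry": 0.0,"rz": 0.0,"gripper": 0.2},{"tx": 0.0,"ty": 0.0,"tz": -1.6,"rx": 0.0,"ry": 0.0,"rz": 0.0,"gripper": 0.2},{"tx": 0.0,"ty": 0.0,"tz": -2.6,"rx": 0.0,"ry": 0.0,"rz": 0.0,"gripper": 0.2},{"tx": 0.0,"ty": 0.0,"tz": -3.6,"rx": 0.0,"ry": 0.0,"rz": 0.0,"gripper": 0.2},{"tx": 0.0,"ty": 0.0,"tz": -4.4,"rx": 0.0,"ry": 0.0,"rz": 0.0,"gripper": 0.2},{"tx": 0.0,"ty": 0.0,"tz": -4.4,"rx": 0.0,"ry": 0.0,"rz": 0.0,"gripper": 0.2},{"tx": 0.0,"ty": 0.0,"tz": -4.4,"rx": 0.0,"ry": 0.0,"rz": 0.0,"gripper": 0.2}]'

```text
t: 16.25
ee_pos: [0.4507, 0.202, 0.1644]
ee_rot: [[1.0, -0.027, 0.004], [-0.027, -1.0, 0.002], [0.004, -0.003, -1.0]]
contact_force: [-0.4, 0.2, -1.8]
gripper_width: 0.448
grasp_force: 60.7
```

```bash
python3 - <<'E'
from h import *
s=arm.state(); print(s['t'],s['ee_pos'],s['gripper_width'],s['contact_force'])
M=pose(-1.8,14.5)
for P in [(.622,.065,.165),(.622,.0655,.0947)]: print(*rel(P,M))
E
```

```text
16.25 [0.45073631 0.20195034 0.16435336] 0.4480364196514969 [-0.38505564  0.19423065 -1.84090551]
[ 5.832  4.407 -0.012] [-2.441 -0.039  0.034]
[5.823 4.396 2.332] [-2.441 -0.039  0.034]
```

drive_tool --motion '[{"tx": 1.0,"ty": 0.7,"tz": 0.0,"rx": -0.4,"ry": 0.0,"rz": 0.0,"gripper": 0.2},{"tx": 2.0,"ty": 1.5,"tz": 0.0,"rx": -0.8,"ry": 0.0,"rz": 0.0,"gripper": 0.2},{"tx": 3.0,"ty": 2.3,"tz": 0.0,"rx": -1.2,"ry": 0.0,"rz": 0.0,"gripper": 0.2},{"tx": 4.0,"ty": 3.1,"tz": 0.0,"rx": -1.6,"ry": 0.0,"rz": 0.03,"gripper": 0.2},{"tx": 5.0,"ty": 3.8,"tz": 0.0,"rx": -2.0,"ry": 0.0,"rz": 0.03,"gripper": 0.2},{"tx": 5.8,"ty": 4.4,"tz": 0.0,"rx": -2.44,"ry": -0.04,"rz": 0.03,"gripper": 0.2},{"tx": 5.8,"ty": 4.4,"tz": 0.6,"rx": -2.44,"ry": -0.04,"rz": 0.03,"gripper": 0.2},{"tx": 5.8,"ty": 4.4,"tz": 1.2,"rx": -2.44,"ry": -0.04,"rz": 0.03,"gripper": 0.2},{"tx": 5.8,"ty": 4.4,"tz": 1.8,"rx": -2.44,"ry": -0.04,"rz": 0.03,"gripper": 0.2},{"tx": 5.8,"ty": 4.4,"tz": 2.2,"rx": -2.44,"ry": -0.04,"rz": 0.03,"gripper": 0.2},{"tx": 5.8,"ty": 4.4,"tz": 2.2,"rx": -2.44,"ry": -0.04,"rz": 0.03,"gripper": 0.2},{"tx": 5.8,"ty": 4.4,"tz": 2.2,"rx": -2.44,"ry": -0.04,"rz": 0.03,"gripper": 0.2}]'

```text
t: 17.25
ee_pos: [0.6186, 0.0646, 0.0947]
ee_rot: [[0.999, -0.028, -0.015], [-0.031, -0.967, -0.252], [-0.008, 0.252, -0.968]]
contact_force: [0.3, -0.0, -0.4]
gripper_width: 0.449
grasp_force: 60.7
```

```bash
python3 - <<'E'
from h import *
s=arm.state();print(s['t'],s['ee_pos'],s['contact_force']);print(*rel((.622,.0625,.085),pose(-1.8,14.5)))
E
```

```text
17.25 [0.61857928 0.06463746 0.09465711] [ 0.32266044 -0.04887944 -0.39020481]
[ 0.119 -0.016  0.328] [0.02  0.071 0.023]
```

drive_tool --motion '[{"tx": 0.1,"ty": 0.0,"tz": 0.1,"rx": 0.0,"ry": 0.06,"rz": 0.0,"gripper": 0.2},{"tx": 0.1,"ty": 0.0,"tz": 0.2,"rx": 0.0,"ry": 0.06,"rz": 0.0,"gripper": 0.2},{"tx": 0.1,"ty": 0.0,"tz": 0.25,"rx": 0.0,"ry": 0.06,"rz": 0.0,"gripper": 0.2},{"tx": 0.1,"ty": 0.0,"tz": 0.25,"rx": 0.0,"ry": 0.06,"rz": 0.0,"gripper": 0.2}]'

```text
t: 17.58
ee_pos: [0.6229, 0.0627, 0.0891]
ee_rot: [[1.0, -0.029, -0.005], [-0.03, -0.967, -0.252], [0.002, 0.252, -0.968]]
contact_force: [-0.7, -0.4, -1.3]
gripper_width: 0.445
grasp_force: 60.7
```

drive_tool --motion '[{"tx": 0.0,"ty": 0.0,"tz": 0.03,"rx": 0.0,"ry": 0.0,"rz": 0.0,"gripper": 0.2},{"tx": 0.0,"ty": 0.0,"tz": 0.06,"rx": 0.0,"ry": 0.0,"rz": 0.0,"gripper": 0.2}]'

```text
t: 17.75
ee_pos: [0.623, 0.0623, 0.0874]
ee_rot: [[1.0, -0.029, -0.005], [-0.03, -0.967, -0.252], [0.002, 0.252, -0.968]]
contact_force: [-0.7, 1.3, -1.0]
gripper_width: 0.453
grasp_force: 60.7
```

drive_tool --motion '[{"tx": 0.0,"ty": 0.0,"tz": 0.03,"rx": 0.0,"ry": 0.0,"rz": 0.0,"gripper": 0.2},{"tx": 0.0,"ty": 0.0,"tz": 0.05,"rx": 0.0,"ry": 0.0,"rz": 0.0,"gripper": 0.2}]'

```text
t: 17.92
ee_pos: [0.6227, 0.0619, 0.0855]
ee_rot: [[1.0, -0.029, -0.006], [-0.03, -0.967, -0.252], [0.002, 0.252, -0.968]]
contact_force: [0.5, -0.3, -2.3]
gripper_width: 0.447
grasp_force: 60.7
```

drive_tool --motion '[{"tx": 0.0,"ty": 0.0,"tz": 0.03,"rx": 0.0,"ry": 0.0,"rz": 0.0,"gripper": 0.2},{"tx": 0.0,"ty": 0.0,"tz": 0.03,"rx": 0.0,"ry": 0.0,"rz": 0.0,"gripper": 0.2}]'

```text
t: 18.08
ee_pos: [0.6226, 0.0616, 0.0845]
ee_rot: [[1.0, -0.029, -0.006], [-0.03, -0.967, -0.252], [0.001, 0.252, -0.968]]
contact_force: [-0.6, 0.8, -1.8]
gripper_width: 0.451
grasp_force: 60.7
```

drive_tool --motion '[{"tx": 0.0,"ty": 0.0,"tz": 0.03,"rx": 0.0,"ry": 0.0,"rz": 0.0,"gripper": 0.2},{"tx": 0.0,"ty": 0.0,"tz": 0.05,"rx": 0.0,"ry": 0.0,"rz": 0.0,"gripper": 0.2}]'

```text
t: 18.25
ee_pos: [0.6227, 0.0613, 0.0831]
ee_rot: [[1.0, -0.029, -0.006], [-0.03, -0.967, -0.252], [0.001, 0.252, -0.968]]
contact_force: [0.0, 0.6, -1.9]
gripper_width: 0.448
grasp_force: 60.7
```

drive_tool --motion '[{"tx": 0.0,"ty": 0.0,"tz": 0.03,"rx": 0.0,"ry": 0.0,"rz": 0.0,"gripper": 0.2},{"tx": 0.0,"ty": 0.0,"tz": 0.03,"rx": 0.0,"ry": 0.0,"rz": 0.0,"gripper": 0.2}]'

```text
t: 18.42
ee_pos: [0.6226, 0.061, 0.0821]
ee_rot: [[1.0, -0.029, -0.006], [-0.03, -0.967, -0.252], [0.001, 0.252, -0.968]]
contact_force: [0.9, 0.2, -1.0]
gripper_width: 0.447
grasp_force: 60.7
```

drive_tool --motion '[{"tx": 0.0,"ty": 0.0,"tz": 0.03,"rx": 0.0,"ry": 0.0,"rz": 0.0,"gripper": 0.2},{"tx": 0.0,"ty": 0.0,"tz": 0.03,"rx": 0.0,"ry": 0.0,"rz": 0.0,"gripper": 0.2}]'

```text
t: 18.58
ee_pos: [0.6227, 0.0608, 0.0813]
ee_rot: [[1.0, -0.029, -0.006], [-0.03, -0.967, -0.252], [0.001, 0.252, -0.968]]
contact_force: [-0.2, 0.4, -1.3]
gripper_width: 0.443
grasp_force: 60.7
```

drive_tool --motion '[{"tx": 0.0,"ty": 0.0,"tz": 0.03,"rx": 0.0,"ry": 0.0,"rz": 0.0,"gripper": 0.2},{"tx": 0.0,"ty": 0.0,"tz": 0.03,"rx": 0.0,"ry": 0.0,"rz": 0.0,"gripper": 0.2}]'

```text
t: 18.75
ee_pos: [0.6228, 0.0606, 0.0806]
ee_rot: [[1.0, -0.029, -0.006], [-0.03, -0.967, -0.252], [0.002, 0.252, -0.968]]
contact_force: [0.9, 0.1, -0.2]
gripper_width: 0.448
grasp_force: 61.0
```

drive_tool --motion '[{"tx": 0.0,"ty": 0.0,"tz": 0.02,"rx": 0.0,"ry": 0.0,"rz": 0.0,"gripper": 0.2},{"tx": 0.0,"ty": 0.0,"tz": 0.02,"rx": 0.0,"ry": 0.0,"rz": 0.0,"gripper": 0.2}]'

```text
t: 18.92
ee_pos: [0.6229, 0.0606, 0.0805]
ee_rot: [[1.0, -0.029, -0.005], [-0.03, -0.967, -0.252], [0.002, 0.252, -0.968]]
contact_force: [-1.1, 1.0, 3.5]
gripper_width: 0.45
grasp_force: 61.4
```

Contact at the predicted height for a round roller. Releasing.

drive_tool --motion '[{"tx": 0.0,"ty": 0.0,"tz": 0.0,"rx": 0.0,"ry": 0.0,"rz": 0.0,"gripper": 0.7},{"tx": 0.0,"ty": 0.0,"tz": 0.0,"rx": 0.0,"ry": 0.0,"rz": 0.0,"gripper": 1.0},{"tx": 0.0,"ty": 0.0,"tz": -0.3,"rx": 0.0,"ry": 0.0,"rz": 0.0,"gripper": 1.0},{"tx": 0.0,"ty": 0.0,"tz": -1.4,"rx": 0.0,"ry": 0.0,"rz": 0.0,"gripper": 1.0},{"tx": 0.0,"ty": 0.0,"tz": -2.7,"rx": 0.0,"ry": 0.0,"rz": 0.0,"gripper": 1.0},{"tx": 0.0,"ty": 0.0,"tz": -3.0,"rx": 0.0,"ry": 0.0,"rz": 0.0,"gripper": 1.0},{"tx": 0.0,"ty": 0.0,"tz": -3.0,"rx": 0.0,"ry": 0.0,"rz": 0.0,"gripper": 1.0},{"tx": 0.0,"ty": 0.0,"tz": -3.0,"rx": 0.0,"ry": 0.0,"rz": 0.0,"gripper": 1.0},{"tx": 0.0,"ty": 0.0,"tz": -3.0,"rx": 0.0,"ry": 0.0,"rz": 0.0,"gripper": 1.0},{"tx": 0.0,"ty": 0.0,"tz": -3.0,"rx": 0.0,"ry": 0.0,"rz": 0.0,"gripper": 1.0},{"tx": 0.0,"ty": 0.0,"tz": -3.0,"rx": 0.0,"ry": 0.0,"rz": 0.0,"gripper": 1.0},{"tx": 0.0,"ty": 0.0,"tz": -3.0,"rx": 0.0,"ry": 0.0,"rz": 0.0,"gripper": 1.0}]'

```text
t: 19.92
ee_pos: [0.6225, 0.0827, 0.1658]
ee_rot: [[1.0, -0.029, -0.008], [-0.03, -0.967, -0.252], [-0.001, 0.252, -0.968]]
contact_force: [0.2, -0.6, 0.0]
gripper_width: 0.997
grasp_force: 0.0
```

```bash
python3 - <<'E'
from h import *
f=grab('scene'); cv2.imwrite('pics/s5.png',cv2.resize(cv2.cvtColor(f['image'][160:345,160:400],cv2.COLOR_RGB2BGR),None,fx=3,fy=3,interpolation=2))
s=arm.state();print(s['t'],s['ee_pos'],s['contact_force']);M=pose(-1.4)
for P in [(.449,.2925,.16),(.449,.2925,.12)]:print(*rel(P,M))
E
```

```text
19.9667 [0.62269931 0.08283537 0.16604002] [-0.38675668  0.06790277 -0.22586775]
[-5.996 -6.644 -1.522] [ 2.435  0.009 -0.051]
[-5.996 -6.98  -0.232] [ 2.435  0.009 -0.051]
```

View pics/s5.png

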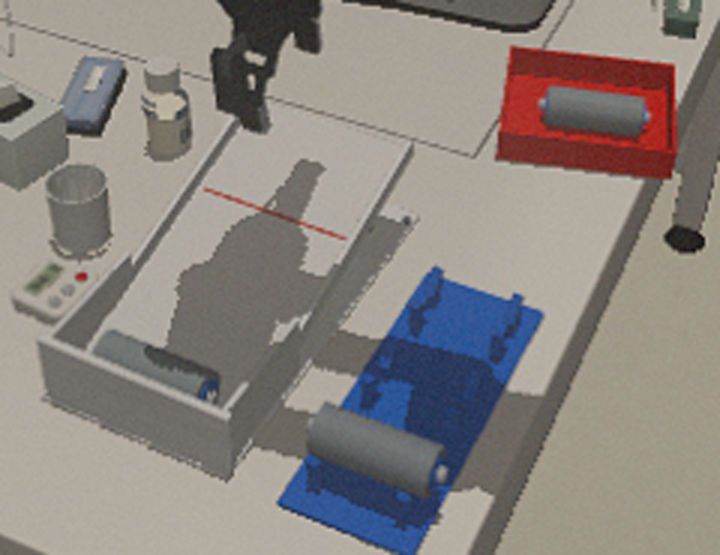

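The roller is down in the catch, the worn roller lies in the tray, and the bystanders are unmoved. Next, the last roller.

drive_tool --motion '[{"tx": -0.8,"ty": -0.9,"tz": -0.2,"rx": 0.3,"ry": 0.0,"rz": 0.0,"gripper": 1.0},{"tx": -1.6,"ty": -1.8,"tz": -0.4,"rx": 0.6,"ry": 0.0,"rz": 0.0,"gripper": 1.0},{"tx": -2.4,"ty": -2.7,"tz": -0.6,"rx": 1.0,"ry": 0.0,"rz": 0.0,"gripper": 1.0},{"tx": -3.2,"ty": -3.6,"tz": -0.8,"rx": 1.4,"ry": 0.0,"rz": 0.0,"gripper": 1.0},{"tx": -4.0,"ty": -4.5,"tz": -1.0,"rx": 1.8,"ry": 0.0,"rz": 0.0,"gripper": 1.0},{"tx": -4.8,"ty": -5.4,"tz": -1.2,"rx": 2.1,"ry": 0.0,"rz": -0.05,"gripper": 1.0},{"tx": -5.5,"ty": -6.2,"tz": -1.4,"rx": 2.43,"ry": 0.0,"rz": -0.05,"gripper": 1.0},{"tx": -6.0,"ty": -6.7,"tz": -1.2,"rx": 2.43,"ry": 0.0,"rz": -0.05,"gripper": 1.0},{"tx": -6.0,"ty": -6.98,"tz": -0.23,"rx": 2.43,"ry": 0.0,"rz": -0.05,"gripper": 1.0},{"tx": -6.0,"ty": -6.98,"tz": -0.23,"rx": 2.43,"ry": 0.0,"rz": -0.05,"gripper": 1.0},{"tx": -6.0,"ty": -6.98,"tz": -0.23,"rx": 2.43,"ry": 0.0,"rz": -0.05,"gripper": 1.0}]'

```text
t: 20.88
ee_pos: [0.4481, 0.2921, 0.1196]
ee_rot: [[1.0, -0.024, -0.003], [-0.024, -1.0, -0.002], [-0.003, 0.002, -1.0]]
contact_force: [-0.1, 0.2, 0.6]
gripper_width: 0.998
grasp_force: 0.0
```

```bash
python3 - <<'E'
from h import *
f=grab('scene')
s=arm.state();print(s['t'],s['ee_pos'],*rel((.449,.2925,.029),pose(-1.4)))
E
```

```text
20.9333 [0.44945503 0.29238563 0.12071099] [-0.014 -0.007  3.057] [ 0.01   0.002 -0.   ]
```

drive_tool --motion '[{"tx": 0.0,"ty": 0.0,"tz": 0.8,"rx": 0.0,"ry": 0.0,"rz": 0.0,"gripper": 1.0},{"tx": 0.0,"ty": 0.0,"tz": 1.7,"rx": 0.0,"ry": 0.0,"rz": 0.0,"gripper": 1.0},{"tx": 0.0,"ty": 0.0,"tz": 2.5,"rx": 0.0,"ry": 0.0,"rz": 0.0,"gripper": 1.0},{"tx": 0.0,"ty": 0.0,"tz": 2.98,"rx": 0.0,"ry": 0.0,"rz": 0.0,"gripper": 1.0},{"tx": 0.0,"ty": 0.0,"tz": 2.98,"rx": 0.0,"ry": 0.0,"rz": 0.0,"gripper": 0.7},{"tx": 0.0,"ty": 0.0,"tz": 2.98,"rx": 0.0,"ry": 0.0,"rz": 0.0,"gripper": 0.6},{"tx": 0.0,"ty": 0.0,"tz": 2.98,"rx": 0.0,"ry": 0.0,"rz": 0.0,"gripper": 0.2},{"tx": 0.0,"ty": 0.0,"tz": 2.98,"rx": 0.0,"ry": 0.0,"rz": 0.0,"gripper": 0.2},{"tx": 0.0,"ty": 0.0,"tz": 2.98,"rx": 0.0,"ry": 0.0,"rz": 0.0,"gripper": 0.2},{"tx": 0.0,"ty": 0.0,"tz": 2.98,"rx": 0.0,"ry": 0.0,"rz": 0.0,"gripper": 0.2}]'

```text
t: 21.77
ee_pos: [0.4511, 0.293, 0.0333]
ee_rot: [[1.0, -0.024, 0.004], [-0.024, -1.0, 0.001], [0.004, -0.001, -1.0]]
contact_force: [0.7, -2.5, 5.3]
gripper_width: 0.444
grasp_force: 59.5
```

drive_tool --motion '[{"tx": 0.0,"ty": 0.0,"tz": -0.3,"rx": 0.0,"ry": 0.0,"rz": 0.0,"gripper": 0.2},{"tx": 0.0,"ty": 0.0,"tz": -0.8,"rx": 0.0,"ry": 0.0,"rz": 0.0,"gripper": 0.2},{"tx": 0.0,"ty": 0.0,"tz": -1.6,"rx": 0.0,"ry": 0.0,"rz": 0.0,"gripper": 0.2},{"tx": 0.0,"ty": 0.0,"tz": -2.6,"rx": 0.0,"ry": 0.0,"rz": 0.0,"gripper": 0.2},{"tx": 0.0,"ty": 0.0,"tz": -3.6,"rx": 0.0,"ry": 0.0,"rz": 0.0,"gripper": 0.2},{"tx": 0.0,"ty": 0.0,"tz": -4.4,"rx": 0.0,"ry": 0.0,"rz": 0.0,"gripper": 0.2},{"tx": 0.0,"ty": 0.0,"tz": -4.4,"rx": 0.0,"ry": 0.0,"rz": 0.0,"gripper": 0.2},{"tx": 0.0,"ty": 0.0,"tz": -4.4,"rx": 0.0,"ry": 0.0,"rz": 0.0,"gripper": 0.2}]'

```text
t: 22.43
ee_pos: [0.4505, 0.2934, 0.1657]
ee_rot: [[1.0, -0.024, 0.005], [-0.024, -1.0, 0.002], [0.005, -0.002, -1.0]]
contact_force: [0.8, 0.0, -2.8]
gripper_width: 0.446
grasp_force: 61.1
```

```bash
python3 - <<'E'
from h import *
s=arm.state(); print(s['t'],s['ee_pos'],s['gripper_width'],s['contact_force'])
M=pose(-1.8,14.5)
for P in [(.622,.065,.165),(.622,.0655,.0947)]: print(*rel(P,M))
E
```

```text
22.4333 [0.4504658  0.29340455 0.16565605] 0.44572313935415603 [ 0.79772522  0.01045661 -2.77580499]
[5.902 7.472 0.035] [-2.436 -0.055  0.061]
[5.89  7.46  2.379] [-2.436 -0.055  0.061]
```

drive_tool --motion '[{"tx": 0.8,"ty": 0.8,"tz": 0.0,"rx": -0.2,"ry": 0.0,"rz": 0.0,"gripper": 0.2},{"tx": 1.6,"ty": 1.7,"tz": 0.0,"rx": -0.5,"ry": 0.0,"rz": 0.0,"gripper": 0.2},{"tx": 2.4,"ty": 2.7,"tz": 0.0,"rx": -0.8,"ry": 0.0,"rz": 0.0,"gripper": 0.2},{"tx": 3.2,"ty": 3.7,"tz": 0.0,"rx": -1.1,"ry": 0.0,"rz": 0.03,"gripper": 0.2},{"tx": 4.0,"ty": 4.7,"tz": 0.0,"rx": -1.4,"ry": 0.0,"rz": 0.03,"gripper": 0.2},{"tx": 4.8,"ty": 5.7,"tz": 0.0,"rx": -1.8,"ry": 0.0,"rz": 0.06,"gripper": 0.2},{"tx": 5.5,"ty": 6.7,"tz": 0.0,"rx": -2.2,"ry": -0.05,"rz": 0.06,"gripper": 0.2},{"tx": 5.9,"ty": 7.47,"tz": 0.0,"rx": -2.44,"ry": -0.06,"rz": 0.06,"gripper": 0.2},{"tx": 5.9,"ty": 7.47,"tz": 0.8,"rx": -2.44,"ry": -0.06,"rz": 0.06,"gripper": 0.2},{"tx": 5.9,"ty": 7.47,"tz": 1.6,"rx": -2.44,"ry": -0.06,"rz": 0.06,"gripper": 0.2},{"tx": 5.9,"ty": 7.47,"tz": 2.2,"rx": -2.44,"ry": -0.06,"rz": 0.06,"gripper": 0.2},{"tx": 5.9,"ty": 7.47,"tz": 2.2,"rx": -2.44,"ry": -0.06,"rz": 0.06,"gripper": 0.2}]'

```text
t: 23.43
ee_pos: [0.6164, 0.0638, 0.0919]
ee_rot: [[0.999, -0.027, -0.023], [-0.032, -0.967, -0.253], [-0.015, 0.254, -0.967]]
contact_force: [-0.3, -0.8, -2.5]
gripper_width: 0.445
grasp_force: 61.1
```

```bash
python3 - <<'E'
from h import *
f=grab('scene');s=arm.state();print(s['t'],s['ee_pos'],s['contact_force']);print(*rel((.622,.0627,.0865),pose(-1.8,14.5)))
E
```

```text
23.4833 [0.61767886 0.06395644 0.09412278] [-0.22896154  0.76725093 -2.11315512]
[ 0.148 -0.028  0.253] [0.034 0.115 0.026]
```

drive_tool --motion '[{"tx": 0.1,"ty": 0.0,"tz": 0.08,"rx": 0.0,"ry": 0.08,"rz": 0.0,"gripper": 0.2},{"tx": 0.1,"ty": 0.0,"tz": 0.16,"rx": 0.0,"ry": 0.08,"rz": 0.0,"gripper": 0.2},{"tx": 0.1,"ty": 0.0,"tz": 0.2,"rx": 0.0,"ry": 0.08,"rz": 0.0,"gripper": 0.2},{"tx": 0.1,"ty": 0.0,"tz": 0.2,"rx": 0.0,"ry": 0.08,"rz": 0.0,"gripper": 0.2}]'

```text
t: 23.82
ee_pos: [0.6243, 0.0629, 0.0925]
ee_rot: [[1.0, -0.029, -0.003], [-0.029, -0.967, -0.253], [0.005, 0.253, -0.968]]
contact_force: [1.0, 0.5, -2.0]
gripper_width: 0.444
grasp_force: 61.1
```

drive_tool --motion '[{"tx": 0.0,"ty": 0.0,"tz": 0.03,"rx": 0.0,"ry": 0.0,"rz": 0.0,"gripper": 0.2},{"tx": 0.0,"ty": 0.0,"tz": 0.05,"rx": 0.0,"ry": 0.0,"rz": 0.0,"gripper": 0.2}]'

```text
t: 23.98
ee_pos: [0.6242, 0.0625, 0.0909]
ee_rot: [[1.0, -0.029, -0.003], [-0.029, -0.967, -0.253], [0.005, 0.253, -0.968]]
contact_force: [-1.1, 0.5, -2.3]
gripper_width: 0.45
grasp_force: 61.1
```

drive_tool --motion '[{"tx": 0.0,"ty": 0.0,"tz": 0.03,"rx": 0.0,"ry": 0.0,"rz": 0.0,"gripper": 0.2},{"tx": 0.0,"ty": 0.0,"tz": 0.04,"rx": 0.0,"ry": 0.0,"rz": 0.0,"gripper": 0.2}]'

```text
t: 24.15
ee_pos: [0.6239, 0.0621, 0.0892]
ee_rot: [[1.0, -0.029, -0.004], [-0.029, -0.967, -0.253], [0.004, 0.253, -0.967]]
contact_force: [0.3, 0.4, -3.2]
gripper_width: 0.448
grasp_force: 61.1
```

drive_tool --motion '[{"tx": 0.0,"ty": 0.0,"tz": 0.03,"rx": 0.0,"ry": 0.0,"rz": 0.0,"gripper": 0.2},{"tx": 0.0,"ty": 0.0,"tz": 0.03,"rx": 0.0,"ry": 0.0,"rz": 0.0,"gripper": 0.2}]'

```text
t: 24.32
ee_pos: [0.6238, 0.0618, 0.0881]
ee_rot: [[1.0, -0.029, -0.004], [-0.029, -0.967, -0.253], [0.003, 0.253, -0.967]]
contact_force: [-0.4, -0.3, -2.5]
gripper_width: 0.441
grasp_force: 61.1
```

Contact is expected near z = 0.082, so I'll go 3 mm more and then step finely.

drive_tool --motion '[{"tx": 0.0,"ty": 0.0,"tz": 0.04,"rx": 0.0,"ry": -0.03,"rz": 0.0,"gripper": 0.2},{"tx": 0.0,"ty": 0.0,"tz": 0.08,"rx": 0.0,"ry": -0.03,"rz": 0.0,"gripper": 0.2},{"tx": 0.0,"ty": 0.0,"tz": 0.1,"rx": 0.0,"ry": -0.03,"rz": 0.0,"gripper": 0.2}]'

```text
t: 24.57
ee_pos: [0.6238, 0.0611, 0.0851]
ee_rot: [[1.0, -0.029, -0.007], [-0.03, -0.967, -0.253], [0.0, 0.253, -0.967]]
contact_force: [-0.2, -0.2, -2.0]
gripper_width: 0.447
grasp_force: 61.1
```

drive_tool --motion '[{"tx": 0.0,"ty": 0.0,"tz": 0.03,"rx": 0.0,"ry": 0.0,"rz": 0.0,"gripper": 0.2},{"tx": 0.0,"ty": 0.0,"tz": 0.03,"rx": 0.0,"ry": 0.0,"rz": 0.0,"gripper": 0.2}]'

```text
t: 24.73
ee_pos: [0.6237, 0.0608, 0.0842]
ee_rot: [[1.0, -0.029, -0.007], [-0.03, -0.967, -0.253], [0.0, 0.253, -0.967]]
contact_force: [-0.5, -0.4, -2.1]
gripper_width: 0.447
grasp_force: 61.1
```

drive_tool --motion '[{"tx": 0.0,"ty": 0.0,"tz": 0.03,"rx": 0.0,"ry": 0.0,"rz": 0.0,"gripper": 0.2},{"tx": 0.0,"ty": 0.0,"tz": 0.03,"rx": 0.0,"ry": 0.0,"rz": 0.0,"gripper": 0.2}]'

```text
t: 24.9
ee_pos: [0.6237, 0.0606, 0.0834]
ee_rot: [[1.0, -0.029, -0.007], [-0.03, -0.967, -0.253], [0.0, 0.253, -0.967]]
contact_force: [0.4, 0.5, -1.0]
gripper_width: 0.443
grasp_force: 61.1
```

drive_tool --motion '[{"tx": 0.0,"ty": 0.0,"tz": 0.03,"rx": 0.0,"ry": 0.0,"rz": 0.0,"gripper": 0.2},{"tx": 0.0,"ty": 0.0,"tz": 0.03,"rx": 0.0,"ry": 0.0,"rz": 0.0,"gripper": 0.2}]'

```text
t: 25.07
ee_pos: [0.6237, 0.0604, 0.0826]
ee_rot: [[1.0, -0.029, -0.007], [-0.03, -0.967, -0.253], [0.0, 0.253, -0.967]]
contact_force: [0.0, 0.6, -2.3]
gripper_width: 0.448
grasp_force: 61.1
```

drive_tool --motion '[{"tx": 0.0,"ty": 0.0,"tz": 0.02,"rx": 0.0,"ry": 0.0,"rz": 0.0,"gripper": 0.2},{"tx": 0.0,"ty": 0.0,"tz": 0.02,"rx": 0.0,"ry": 0.0,"rz": 0.0,"gripper": 0.2}]'

```text
t: 25.23
ee_pos: [0.6239, 0.0603, 0.0824]
ee_rot: [[1.0, -0.029, -0.007], [-0.03, -0.967, -0.253], [0.001, 0.253, -0.967]]
contact_force: [-1.3, 0.7, 0.7]
gripper_width: 0.444
grasp_force: 61.5
```

Contact: force went from −2.3 to +0.7 N and the grip force rose. One small press, then release.

drive_tool --motion '[{"tx": 0.0,"ty": 0.0,"tz": 0.01,"rx": 0.0,"ry": 0.0,"rz": 0.0,"gripper": 0.2},{"tx": 0.0,"ty": 0.0,"tz": 0.01,"rx": 0.0,"ry": 0.0,"rz": 0.0,"gripper": 0.7},{"tx": 0.0,"ty": 0.0,"tz": 0.01,"rx": 0.0,"ry": 0.0,"rz": 0.0,"gripper": 1.0},{"tx": 0.0,"ty": 0.0,"tz": -0.3,"rx": 0.0,"ry": 0.0,"rz": 0.0,"gripper": 1.0},{"tx": 0.0,"ty": 0.0,"tz": -1.4,"rx": 0.0,"ry": 0.0,"rz": 0.0,"gripper": 1.0},{"tx": 0.0,"ty": 0.0,"tz": -2.7,"rx": 0.0,"ry": 0.0,"rz": 0.0,"gripper": 1.0},{"tx": 0.0,"ty": 0.0,"tz": -3.0,"rx": 0.0,"ry": 0.0,"rz": 0.0,"gripper": 1.0},{"tx": 0.0,"ty": 0.0,"tz": -3.0,"rx": 0.0,"ry": 0.0,"rz": 0.0,"gripper": 1.0},{"tx": 0.0,"ty": 0.0,"tz": -3.0,"rx": 0.0,"ry": 0.0,"rz": 0.0,"gripper": 1.0},{"tx": 0.0,"ty": 0.0,"tz": -3.0,"rx": 0.0,"ry": 0.0,"rz": 0.0,"gripper": 1.0},{"tx": 0.0,"ty": 0.0,"tz": -3.0,"rx": 0.0,"ry": 0.0,"rz": 0.0,"gripper": 1.0},{"tx": 0.0,"ty": 0.0,"tz": -3.0,"rx": 0.0,"ry": 0.0,"rz": 0.0,"gripper": 1.0}]'

```text
t: 26.23
ee_pos: [0.6233, 0.0825, 0.1675]
ee_rot: [[1.0, -0.029, -0.01], [-0.03, -0.967, -0.253], [-0.003, 0.254, -0.967]]
contact_force: [1.1, 0.1, 0.9]
gripper_width: 1.002
grasp_force: 0.0
```

drive_tool --motion '[{"tx": 0.0,"ty": 0.0,"tz": 0.0,"rx": 0.0,"ry": 0.0,"rz": 0.0,"gripper": 1.0},{"tx": 0.0,"ty": 0.0,"tz": 0.0,"rx": 0.0,"ry": 0.0,"rz": 0.0,"gripper": 1.0},{"tx": 0.0,"ty": 0.0,"tz": 0.0,"rx": 0.0,"ry": 0.0,"rz": 0.0,"gripper": 1.0},{"tx": 0.0,"ty": 0.0,"tz": 0.0,"rx": 0.0,"ry": 0.0,"rz": 0.0,"gripper": 1.0},{"tx": 0.0,"ty": 0.0,"tz": 0.0,"rx": 0.0,"ry": 0.0,"rz": 0.0,"gripper": 1.0},{"tx": 0.0,"ty": 0.0,"tz": 0.0,"rx": 0.0,"ry": 0.0,"rz": 0.0,"gripper": 1.0},{"tx": 0.0,"ty": 0.0,"tz": 0.0,"rx": 0.0,"ry": 0.0,"rz": 0.0,"gripper": 1.0},{"tx": 0.0,"ty": 0.0,"tz": 0.0,"rx": 0.0,"ry": 0.0,"rz": 0.0,"gripper": 1.0},{"tx": 0.0,"ty": 0.0,"tz": 0.0,"rx": 0.0,"ry": 0.0,"rz": 0.0,"gripper": 1.0},{"tx": 0.0,"ty": 0.0,"tz": 0.0,"rx": 0.0,"ry": 0.0,"rz": 0.0,"gripper": 1.0},{"tx": 0.0,"ty": 0.0,"tz": 0.0,"rx": 0.0,"ry": 0.0,"rz": 0.0,"gripper": 1.0},{"tx": 0.0,"ty": 0.0,"tz": 0.0,"rx": 0.0,"ry": 0.0,"rz": 0.0,"gripper": 1.0}]'

```text
t: 27.23
ee_pos: [0.6245, 0.083, 0.1693]
ee_rot: [[1.0, -0.029, -0.007], [-0.03, -0.967, -0.253], [0.001, 0.253, -0.967]]
contact_force: [-0.4, -0.0, 0.1]
gripper_width: 0.998
grasp_force: 0.0
```

```bash
python3 - <<'E'
from h import *
f=grab('scene'); cv2.imwrite('pics/s6.png',cv2.resize(cv2.cvtColor(f['image'][160:345,160:400],cv2.COLOR_RGB2BGR),None,fx=3,fy=3,interpolation=2))
E
```

```text
(no output)
```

View pics/s6.png

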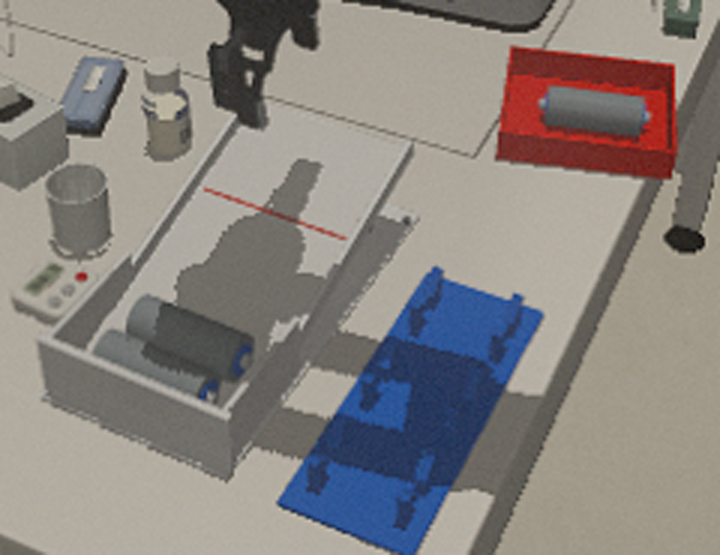

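Both sound rollers lie in the catch, side by side at about (190,340) and (155,365). The worn one is flat in the tray and the bystanders are unmoved. Handing in.

```bash
python3 -c "
from plant import arm
print(arm.hand_in())"
```

```text
the job is handed in; nothing more can be done
None
```

Handed in at about 27 s of the 72 s allowed: the worn roller (rack place nearest the robot's right) stayed put on the ramp and now lies in the red tray, and the two sound ones rolled into the catch by themselves and rest there; the hand-in call returned no verdict.

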